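# Restock the soldering bench: reels on the tree, flux jars in the lane

### The job

Restock the soldering bench with what has been delivered. Hang every new solder reel from the cradle on the reel tree, one to a branch: turn the tree by its red top knob until an empty branch faces the open front of its bay and slide the reel well onto it. Slide the flux jars one after another through the mouth of the covered jar lane, so that all stand upright in single file fully inside, and leave the tools and other things on the bench where they are.

Things in the scene. Friction and masses are not known exactly. Their poses are not given: they have to be found in the camera images.
- reel1: new reel of solder wire, blue hub: black flanges 58 mm in diameter, 30 mm wide over the flanges, wound almost to the rim, plain bore 26 mm in diameter right through, about 160 g. Origin at its centre; its x axis runs along the bore (either end may lead). At the start it stands on edge in the cradle, its centre 39 mm above the bench. It may be absent
- reel2: new reel of solder wire, green hub: black flanges 58 mm in diameter, 30 mm wide over the flanges, wound almost to the rim, plain bore 26 mm in diameter right through, about 160 g. Origin at its centre; its x axis runs along the bore (either end may lead). At the start it stands on edge in the cradle, its centre 39 mm above the bench. It may be absent
- reel3: new reel of solder wire, orange hub: black flanges 58 mm in diameter, 30 mm wide over the flanges, wound almost to the rim, plain bore 26 mm in diameter right through, about 160 g. Origin at its centre; its x axis runs along the bore (either end may lead). At the start it stands on edge in the cradle, its centre 39 mm above the bench. It may be absent
- jar1: squat flux jar, white with a yellow band and a blue lid, 40 mm in diameter, 45 mm tall, about 70 g, lid shut; origin at the centre of its underside. It may be absent
- jar2: squat flux jar, white with a yellow band and a blue lid, 40 mm in diameter, 45 mm tall, about 70 g, lid shut; origin at the centre of its underside. It may be absent
- jar3: squat flux jar, white with a yellow band and a blue lid, 40 mm in diameter, 45 mm tall, about 70 g, lid shut; origin at the centre of its underside. It may be absent
- jar4: squat flux jar, white with a yellow band and a blue lid, 40 mm in diameter, 45 mm tall, about 70 g, lid shut; origin at the centre of its underside. It may be absent
- cradle: reel cradle, fixed to the bench: base plate 170 by 62 mm, two 10 mm steel rods along its x axis, 42 mm apart, on which the reels rest on edge with their bores along x; blue end plates 22 mm high. Origin at the centre of its underside
- bay: open-topped, open-fronted bay round the reel tree, fixed: floor board 6 mm thick, grey back panel and two white side panels 100 mm high, 6 mm thick, inner faces 102 mm from the tree's axis; the side panels end 70 mm in front of the axis. Origin on the tree's axis at bench height; the open front faces along its -x axis
- tree (a joint): turn of the reel tree about its upright axis, rad, anticlockwise from above positive, no end stops, friction about 0.06 N m: it stays where it is left. Four branches 0 to 3 follow anticlockwise seen from above, 90 degrees apart; branch k points to the open front (bay -x) when the joint reads -k x pi/2, or any whole turn from that
- knob (a point): middle of the red fluted knob on top of the tree's post, on the turning axis, 149 mm above the bench; the knob is 30 mm in diameter and 22 mm tall and turns with the tree
- branch0 (a point): point on the axis of branch 0 of the tree, 72 mm from the tree's axis, where the middle of a hung reel belongs; this branch already carries a reel (yellow hub), fixed there. Each branch is a steel bar 8 mm thick with a red tip, 94 mm long from the tree's axis, rising 12 degrees outwards, with a 22 mm stop collar 48 to 52 mm from the axis. It turns with the tree
- branch1 (a point): point on the axis of branch 1 of the tree, 72 mm from the tree's axis, where the middle of a hung reel belongs; this branch is empty at the start; its axis is here 99 mm above the bench. It turns with the tree
- branch2 (a point): point on the axis of branch 2 of the tree, 72 mm from the tree's axis, where the middle of a hung reel belongs; this branch is empty at the start; its axis is here 99 mm above the bench. It turns with the tree
- branch3 (a point): point on the axis of branch 3 of the tree, 72 mm from the tree's axis, where the middle of a hung reel belongs; this branch is empty at the start; its axis is here 99 mm above the bench. It turns with the tree
- lane: covered jar lane, fixed: two guide rails 26 mm high, 6 mm thick, 46 mm apart inside, end stop 174 mm inside the mouth; clear roof, underside 55 mm up, from 24 mm inside the mouth on. Origin mid-mouth at bench height; x runs inwards; flared guides open to about 78 mm over the 26 mm before the mouth. No floor of its own; holds four jars
- tweezers: dark steel tweezers 135 mm long lying along their x axis; origin under their middle; to be left alone
- screwdriver: small screwdriver 150 mm long lying along its x axis, to be left alone
- nozzle: steel hot-air nozzle standing upright, 28 mm in diameter, 48 mm tall; origin at the centre of its underside; to be left alone
- tip_tin: grey tin of brass wool, 56 mm in diameter, 36 mm tall; origin at the centre of its underside; to be left alone
- meter: yellow handheld meter 140 by 72 by 30 mm lying on its back; origin at the centre of its underside; to be left alone
- brush: small brush 160 mm long lying along its x axis, to be left alone
There are look-alikes about, which are no part of the job. Leave any pink or turquoise look-alike of the jar3 alone. What is shaped like the jar4 but turquoise is not meant.

How it is judged (in metres and radians):
At the end, for the whole second after the job is handed in: Every reel present hangs on its own one of the three empty branches, its centre within 22 mm of that branch's seat point, and every jar present stands upright on the bench inside the lane, between the rails, its centre at least 14 mm inside the mouth; all released and at rest ((distance between reel1 and branch1 below 0.022 m or distance between reel1 and branch2 below 0.022 m or distance between reel1 and branch3 below 0.022 m) and (distance between reel2 and branch1 below 0.022 m or distance between reel2 and branch2 below 0.022 m or distance between reel2 and branch3 below 0.022 m) and (distance between reel3 and branch1 below 0.022 m or distance between reel3 and branch2 below 0.022 m or distance between reel3 and branch3 below 0.022 m) and linear speed of each of reel1, reel2, reel3 below 0.03 m/s and x of jar1 in the frame of lane between 0.014 and 0.174 m and y of jar1 in the frame of lane between -0.02 and 0.02 m and angle between each of jar1, jar2, jar3, jar4's own z axis and vertical below 0.1 rad and height (world z) of each of jar1, jar2, jar3, jar4 below 0.01 m and linear speed of each of jar1, jar2, jar3, jar4 below 0.02 m/s and x of jar2 in the frame of lane between 0.014 and 0.174 m and y of jar2 in the frame of lane between -0.02 and 0.02 m and x of jar3 in the frame of lane between 0.014 and 0.174 m and y of jar3 in the frame of lane between -0.02 and 0.02 m and x of jar4 in the frame of lane between 0.014 and 0.174 m and y of jar4 in the frame of lane between -0.02 and 0.02 m); the robot touches nothing.
It fails at once if a tool or other bystander (tweezers, screwdriver, nozzle, tip tin, meter, brush) is shifted by more than 40 mm (distance of any of tweezers, screwdriver, nozzle, tip_tin, meter, brush from where it was at the start of the episode above 0.04 m).
Of reel1, reel2, reel3 only 2 to 3 are there at a start; the rules pass over those that are not, and their reading is None.
Of jar1, jar2, jar3, jar4 only 3 to 4 are there at a start; the rules pass over those that are not, and their reading is None.
At some moment in a run one of jar1, jar2, jar3, jar4 may be knocked a few centimetres aside while the robot is not near it.
It also fails if it takes over 210 s, if anything falls off the work surface, if the arm or the gripper's body presses on something with over 40 N, if the wrist force passes 120 N, or if a joint passes its speed limit or range.

### The arm

A 6-joint arm with a two-finger parallel gripper is mounted at the origin on the work surface. World frame = base frame: x ahead of the robot, y to its left, z up, the work surface at z = 0. Lengths are in mm, angles in rad, forces in N, time in s.
With the tool pointing down it reaches from about 275 to 850 mm from the base axis. Payload 19 kg.
Tool frame: the origin (TCP) lies at the very end of the fingers, on their centre line; the grasp point (between the pads) lies 19 mm behind it; y points along the fingers, x is the direction in which the jaws open and shut, and the axes are right-handed (so a half turn about y gives the same grasp; the last joint's range is limited). The gripper opens to 85 mm and grips with 20 to 120 N. Pads are 22 mm wide; open, the fingers measure 114 mm over their backs; the gripper's body (76 mm by 85 mm) begins 54 mm behind the grasp point. The pads swing forward as they close: fully open they stand 13 mm farther back than shut.
Start: joints at [1.097, 0.15, 1.437, -0, 1.554, -0.134], TCP at [191.649, 542.089, 231.267] pointing down, gripper open.
Joint ranges: [-2.8, 2.8], [-0.68, 2.1], [0.12, 2.68], [-1.39, 4.53], [0.16, 2.79], [-2.81, 2.81]. Speed limits (rad/s): [1.89, 1.89, 2.22, 3.01, 3.01, 3.01].

### API

Orientations are given as a unit quaternion [x, y, z, w].
In Python, from cell import bot, camera, calibration gives the robot as it stands.
- The arm moves only by the tool drive_tool, never from a script. Its argument "increments" is a list of rows, each a list of 3 entries, a list of its own where there are three numbers: the closure, from -1 (fully open) to 1 (shut), then the shift along the tool's x, y, z in mm, then the turn, a rotation vector about the tool's x, y, z in degrees. In form: [[gripper, [tx, ty, tz], [ax, ay, az]], ...]. A call has 1 to 12 rows; each row shifts and turns the commanded pose from where the row before left it, along the tool's axes as they then stand; what a row does not reach is not made up. A row lasts 1/10 s, in which the tool goes at most 50 mm and 8.59 degrees, less where a joint would pass 70% of its speed; a pose out of reach is approached as far as the arm can. A call with a gripper value outside its range is refused whole. The fingers move at their own pace and stop on an object; the grip force is fixed at half the most. Time passes only in rows, so rows that do not move let the fingers close. It gives the time, the measured TCP pose, the force and the opening at its end, in the units of the state.
- bot.read_state(): the state, without advancing time (a new reading comes with each control period).
- camera(name): name is "scene" or "side" or "wrist"; returns (picture, depth): 420x560x3 uint8, red, green, blue; 420x560 float32, mm along the optical axis (not along the pixel's ray), 0 where there is no reading.
- calibration(name): a dict with "camera_matrix" (3x3 intrinsics, pixels), "dist" ([k1, k2, p1, p2, k3] as OpenCV has them; the pictures are not rectified), "R" (3x3) and "t" (3): a world point X has camera coordinates R X + t; the wrist camera has in their place "mount" (4x4, takes a point from camera to tool coordinates, whose origin is the TCP and whose axes are the tool frame's). Camera axes: x right, y down, z forward; pixel columns grow to the right and rows downward; lengths in mm; the calibration is good to about 2 mm. A picture is of the moment at which its call begins: read the wrist's pose just before it. calibration takes no time and is no camera call.
- bot.finish_job(): hands the job in, once; it reports no verdict.
The state is a dict: "time": time; "qpos": joint angles; "qvel": joint speeds; "joint_torque": joint torques, N m; "position": TCP position; "tool_rot": TCP orientation; "contact_force": force on the tool from outside, world axes, zero at the start; "moment": the same for the moment, N m; "grip_width": opening from 0.0 (shut) to 1.0 (fully open).
Only numpy, scipy, OpenCV 4.12 (cv2) and the standard library are available. Lean on these libraries where they do the work, as an engineer would, in place of code of your own. Each camera call takes 0.05 s, during which the arm holds its last target.

## Working session

There is one attempt and no reset: what is moved stays moved. The work goes in short steps, Python scripts to look and compute and a tool call to move; the robot and the scene stay as the last step left them, time stands still between calls to the robot, and variables do not carry over. Pictures are saved under pics/ and viewed, and the job is handed in when it is done.

Besides the shell and the picture viewer there is one more tool, called after ">>>" as name(argument=value, ...), one argument or row to a line, values as JSON. drive_tool: Moves the arm, as the interface text tells. Its arguments: {"type":"object","properties":{"increments":{"type":"array","items":{"type":"array"}}},"required":["increments"]}

```bash
ls; mkdir -p pics; python3 - <<'E'
from cell import bot,camera,calibration
import cv2,numpy as np
print(bot.read_state())
for n in ["scene","side","wrist"]:
    p,d=camera(n); cv2.imwrite(f"pics/{n}0.png",p[:,:,::-1]); np.save(f"{n}_d.npy",d); np.save(f"{n}_p.npy",p)
    c=calibration(n); print(n,{k:np.round(v,3).tolist() for k,v in c.items()})
E
```

```text
pics
{'time': 0.0, 'qpos': array([ 1.09698393e+00,  1.50943256e-01,  1.43803252e+00, -1.69682746e-05,
        1.55379679e+00, -1.33979146e-01]), 'qvel': array([-0.00030634, -0.00107673,  0.00040807, -0.00173447,  0.00063041,
        0.00126283]), 'joint_torque': array([ 7.02812322e-04, -7.13052106e+01, -5.70879793e+01,  2.72090335e-05,
        8.49219592e-03, -1.48715020e-05]), 'position': array([191.56157101, 541.88585645, 230.69906668]), 'tool_rot': array([ 0.57754787,  0.40788241, -0.40861631, -0.57715085]), 'contact_force': array([-0.63012969,  0.04203486, -0.92545309]), 'moment': array([-0.03068945, -0.04757509,  0.00695572]), 'grip_width': 1.0029913429612707}
scene {'camera_matrix': [[504.901, 0.0, 283.916], [0.0, 504.901, 207.708], [0.0, 0.0, 1.0]], 'dist': [0.056, 0.0, 0.0, 0.0, 0.0], 'R': [[0.58, 0.814, 0.006], [0.672, -0.475, -0.569], [-0.46, 0.334, -0.822]], 't': [-326.877, -265.779, 1943.805]}
side {'camera_matrix': [[379.408, 0.0, 280.306], [0.0, 379.408, 214.015], [0.0, 0.0, 1.0]], 'dist': [-0.099, 0.0, 0.0, 0.0, 0.0], 'R': [[0.794, -0.608, 0.01], [-0.395, -0.528, -0.752], [0.463, 0.592, -0.659]], 't': [-429.945, 302.403, 793.674]}
wrist {'camera_matrix': [[347.735, 0.0, 278.312], [0.0, 347.735, 208.497], [0.0, 0.0, 1.0]], 'dist': [-0.084, 0.0, 0.0, 0.0, 0.0], 'mount': [[1.0, -0.001, -0.0, -0.267], [0.0, -0.3, 0.954, -143.166], [-0.001, -0.954, -0.3, 76.342], [0.0, 0.0, 0.0, 1.0]]}
```

View pics/scene0.png

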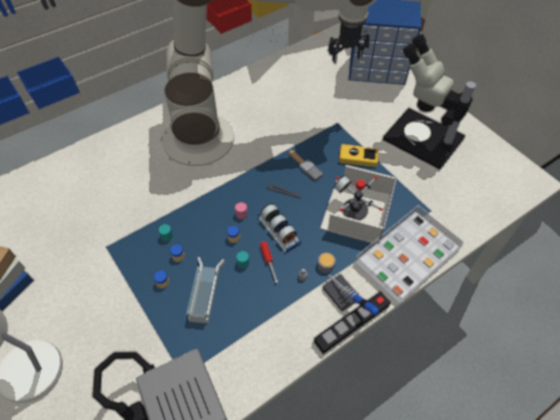

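View pics/side0.png

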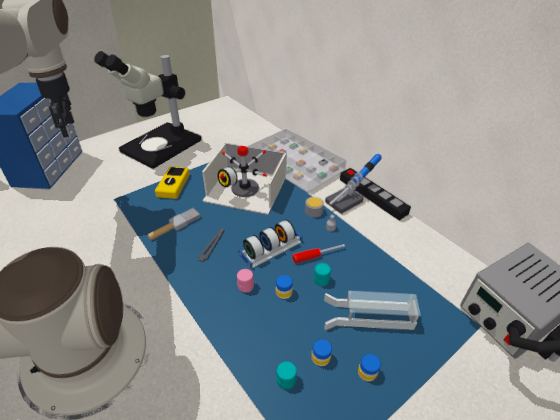

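View pics/wrist0.png

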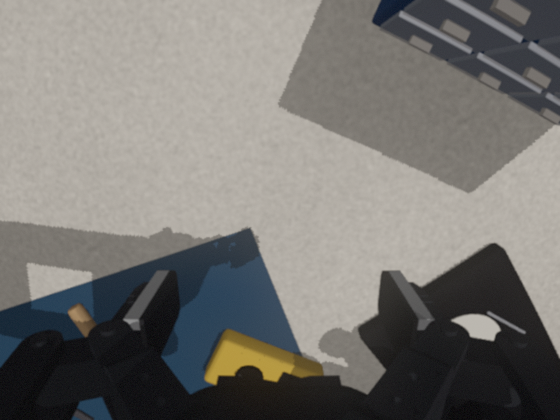

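```bash
cat > h.py <<'E'
from cell import bot,camera,calibration
import cv2,numpy as np
from scipy.spatial.transform import Rotation as Rn
def ext(n,st=None):
    c=calibration(n)
    if n=="wrist":
        T=np.eye(4);T[:3,:3]=Rn.from_quat(st['tool_rot']).as_matrix();T[:3,3]=st['position']
        M=np.linalg.inv(T@np.array(c['mount'])); return M[:3,:3],M[:3,3]
    return np.array(c['R']),np.array(c['t'])
def K(n):
    c=calibration(n); return np.array(c['camera_matrix']),np.array(c['dist'],float)
def rays(n,uv,st=None):
    R,t=ext(n,st);k,d=K(n)
    p=cv2.undistortPoints(np.array(uv,float).reshape(-1,1,2),k,d).reshape(-1,2)
    dc=np.c_[p,np.ones(len(p))]
    return -R.T@t, dc@R
def plane(n,uv,z,st=None):
    o,d=rays(n,uv,st); return o+d*((z-o[2])/d[:,2])[:,None]
def depthpt(n,uv,D,st=None):
    o,d=rays(n,uv,st); uv=np.array(uv,int).reshape(-1,2); return o+d*D[uv[:,1],uv[:,0]][:,None]
def proj(n,X,st=None):
    R,t=ext(n,st);k,d=K(n)
    return cv2.projectPoints(np.array(X,float).reshape(-1,1,3),cv2.Rodrigues(R)[0],t,k,d)[0].reshape(-1,2)
def snap(n,tag):
    st=bot.read_state(); p,D=camera(n); cv2.imwrite(f"pics/{tag}.png",p[:,:,::-1]); np.save(f"{tag}_p.npy",p);np.save(f"{tag}_d.npy",D); return p,D,st
def cloud(n,D,st=None):
    v,u=np.mgrid[0:420,0:560]; uv=np.c_[u.ravel(),v.ravel()]
    return depthpt(n,uv,D,st).reshape(420,560,3)
E
python3 - <<'E'
from h import *
for n in ["scene","side"]:
    p=np.load(f"{n}_p.npy");D=np.load(f"{n}_d.npy");C=cloud(n,D)
    hsv=cv2.cvtColor(p,cv2.COLOR_RGB2HSV)
    X=C
    ws=(X[...,0]>150)&(X[...,0]<900)&(abs(X[...,1])<600)&(D>0)
    for nm,lo,hi in [("red",(0,150,80),(7,255,255)),("red2",(173,150,80),(180,255,255)),("blue",(105,190,100),(125,255,255)),("yellow",(20,150,120),(32,255,255)),("teal",(80,150,80),(95,255,255)),("pink",(160,80,120),(176,255,255)),("green",(40,100,60),(79,255,255)),("orange",(8,150,120),(19,255,255))]:
        m=cv2.inRange(hsv,lo,hi)&(ws*255).astype(np.uint8)&((C[...,2]>8)*255).astype(np.uint8)
        k,L,S,cc=cv2.connectedComponentsWithStats(m)
        for i in range(1,k):
            if S[i,4]>=8:
                q=C[L==i]; print(n,nm,S[i].tolist(),cc[i].round(1),"med",np.median(q,0).round(0),"zmax",np.percentile(q[:,2],95).round())
cv2.imwrite("pics/side0z.png",cv2.resize(cv2.imread("pics/side0.png")[120:400,180:440],None,fx=2.1,fy=2.1,interpolation=cv2.INTER_CUBIC))
cv2.imwrite("pics/scene0z.png",cv2.resize(cv2.imread("pics/scene0.png")[140:330,140:410],None,fx=2.9,fy=2.9,interpolation=cv2.INTER_CUBIC))
E
```

```text
scene red [356, 180, 10, 9, 62] [360.3 184. ] med [609. 268. 160.] zmax 165.0
scene red [420, 238, 7, 6, 23] [423.3 240.1] med [831. 372.  18.] zmax 24.0
scene red [262, 243, 9, 19, 96] [265.8 251.9] med [574. -80.  25.] zmax 30.0
scene red2 [261, 242, 8, 8, 18] [263.9 244.8] med [545. -67.  25.] zmax 28.0
scene red2 [262, 250, 4, 10, 11] [263.3 254.3] med [574. -90.  20.] zmax 26.0
scene blue [355, 297, 5, 4, 11] [357.  298.5] med [888.  28.  94.] zmax 99.0
scene yellow [340, 145, 38, 19, 365] [355.4 154.8] med [426. 418.  31.] zmax 37.0
scene teal [159, 224, 13, 12, 115] [164.4 229.6] med [ 324. -309.   45.] zmax 51.0
scene teal [237, 251, 12, 12, 118] [242.3 257. ] med [ 555. -156.   45.] zmax 50.0
scene pink [235, 203, 12, 10, 96] [240.5 207.3] med [391. -58.  46.] zmax 52.0
scene green [386, 242, 7, 6, 26] [388.6 244.7] med [779. 267.  17.] zmax 23.0
scene green [436, 250, 6, 5, 19] [438.3 252.2] med [892. 380.  18.] zmax 24.0
scene green [380, 273, 6, 6, 25] [382.5 275.6] med [853. 175.  16.] zmax 22.0
side red [237, 146, 11, 10, 89] [242.3 150.6] med [600. 264. 154.] zmax 159.
[... 895 characters left out ...]
, 16, 7, 48] [283.9 293.8] med [ 442. -145.   14.] zmax 20.0
side yellow [312, 355, 18, 10, 54] [320. 361.] med [ 394. -327.   14.] zmax 21.0
side yellow [358, 368, 19, 12, 56] [365.3 375.4] med [ 447. -406.   13.] zmax 21.0
side teal [314, 263, 17, 22, 299] [322.1 273.1] med [ 546. -162.   42.] zmax 45.0
side teal [276, 361, 21, 27, 453] [286.1 374.1] med [ 316. -313.   43.] zmax 45.0
side pink [237, 269, 17, 22, 305] [244.8 279.3] med [385. -65.  42.] zmax 45.0
side green [245, 243, 5, 7, 13] [246.2 245.1] med [448.  27.  42.] zmax 55.0
side green [247, 252, 6, 4, 12] [250.1 253.7] med [447.   5.  22.] zmax 38.0
side orange [276, 227, 9, 14, 37] [280.6 233. ] med [549.   7.  40.] zmax 54.0
```

View pics/side0z.png

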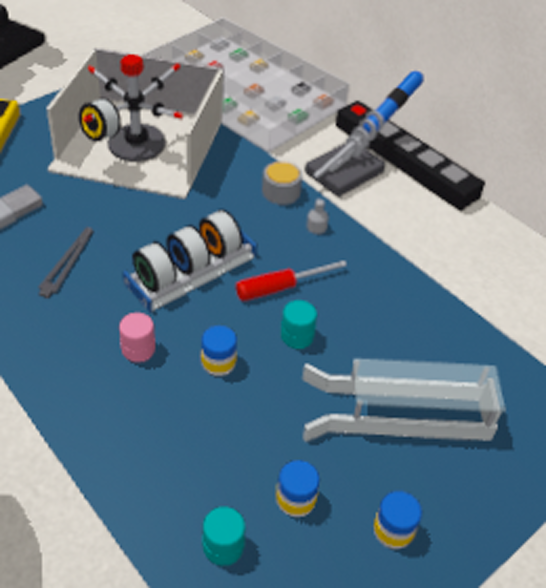

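View pics/scene0z.png

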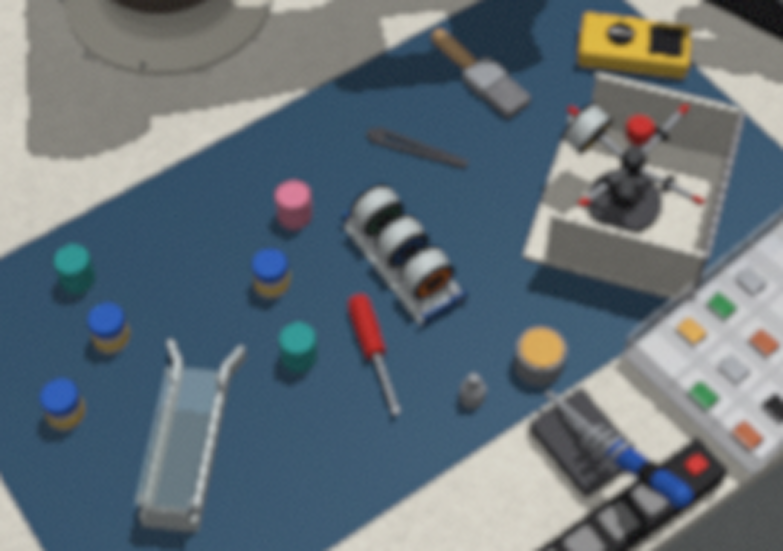

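```bash
python3 - <<'E'
from h import *
S=4; n="side"
# top-down height maps from both clouds (colors)
canv=np.zeros((600,800,3),np.uint8)
X0,Y0,s=380,-460,1
def draw(reg,scale,tag):
    x0,x1,y0,y1=reg
    W=int((y1-y0)*scale);H=int((x1-x0)*scale)
    out=[]
    for n in ["side","scene"]:
        p=np.load(f"{n}_p.npy");D=np.load(f"{n}_d.npy");C=cloud(n,D)
        im=np.zeros((H,W,3),np.uint8)
        m=(C[...,0]>x0)&(C[...,0]<x1)&(C[...,1]>y0)&(C[...,1]<y1)&(D>0)&(C[...,2]>10)
        q=C[m]
        col=cv2.applyColorMap(np.clip(q[:,2]*(255/160 if tag=='bay' else 255/70),0,255).astype(np.uint8).reshape(-1,1),cv2.COLORMAP_JET).reshape(-1,3)
        for a,c in zip(q,col):
            cv2.circle(im,(int((y1-a[1])*scale),int((x1-a[0])*scale)),2,c.tolist(),-1)
        out.append(im)
    im=np.hstack(out)
    for i in range(int(x0//50*50),int(x1),50):
        cv2.putText(im,str(i),(0,int((x1-i)*scale)),0,.35,(255,255,255));
        cv2.line(im,(0,int((x1-i)*scale)),(im.shape[1],int((x1-i)*scale)),(60,60,60),1)
    for j in range(int(y0//50*50)+50,int(y1),50):
      for o in (0,W):
        cv2.line(im,(o+int((y1-j)*scale),0),(o+int((y1-j)*scale),H),(60,60,60),1); cv2.putText(im,str(j),(o+int((y1-j)*scale),10),0,.35,(255,255,255))
    print(im.shape); cv2.imwrite(f"pics/top_{tag}.png",im)
draw((480,780,-420,-120),1.33,"lane")
draw((450,780,100,430),1.2,"bay")
for n in ["side","scene"]:
    im=cv2.imread(f"pics/{n}0.png")
    r=(315,435,280,340) if n=="side" else (180,235,250,330)
    cv2.imwrite(f"pics/{n}_lane.png",cv2.resize(im[r[2]:r[3],r[0]:r[1]],None,fx=6,fy=6,interpolation=cv2.INTER_CUBIC))
E
```

```text
(399, 798, 3)
(396, 792, 3)
```

View pics/top_lane.png

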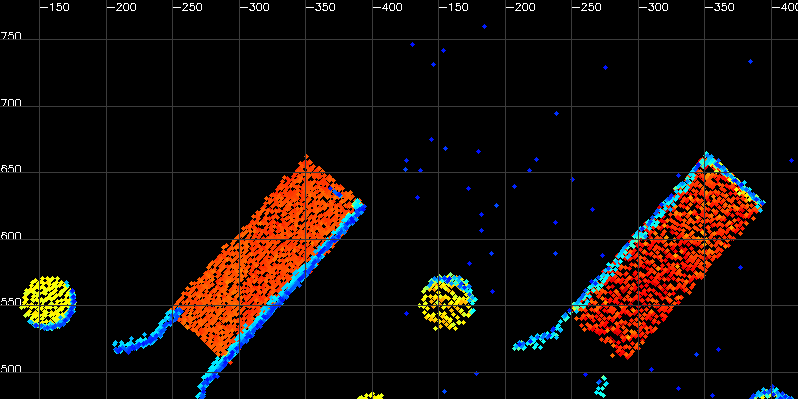

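View pics/top_bay.png

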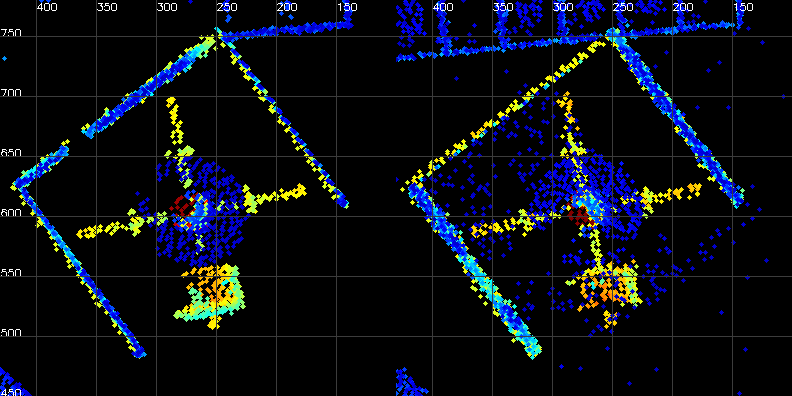

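View pics/side_lane.png

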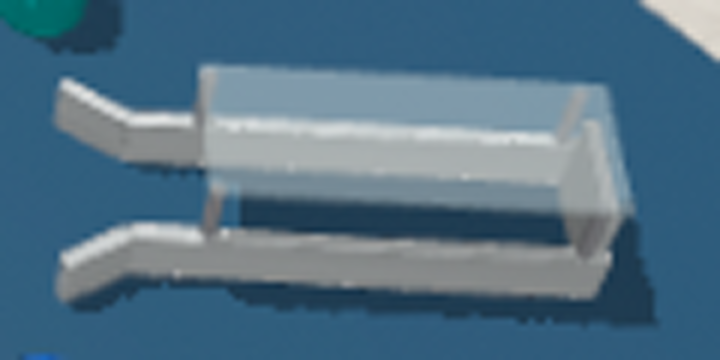

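View pics/scene_lane.png

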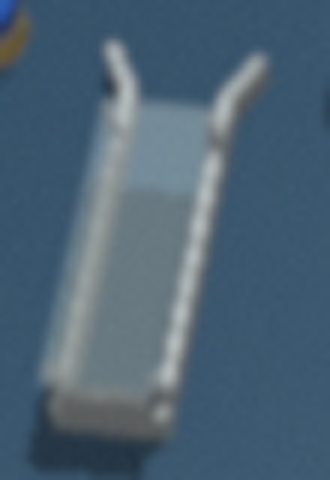

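```bash
python3 - <<'E'
from h import *
def cl(n):
    D=np.load(f"{n}_d.npy");C=cloud(n,D); return C[D>0]
for n in ["side","scene"]:
    c=cl(n)
    def box(x0,x1,y0,y1,z0,z1): 
        return c[(c[:,0]>x0)&(c[:,0]<x1)&(c[:,1]>y0)&(c[:,1]<y1)&(c[:,2]>z0)&(c[:,2]<z1)]
    q=box(490,680,-400,-235,50,66)
    r=cv2.minAreaRect(q[:,:2].astype(np.float32)); print(n,"roof z",np.median(q[:,2]).round(1),r); 
    for s in (2,98):pass
    q=box(470,780,-420,-190,18,30); 
    # knob
    q=box(585,630,245,290,150,175); print(" knob",np.median(q,0).round(1),q.min(0).round(1),q.max(0).round(1))
    for nm,A,B in [("left",(625,410),(485,315)),("back",(625,410),(750,250)),("right",(750,250),(610,145))]:
        A=np.array(A,float);B=np.array(B,float);d=(B-A)/np.linalg.norm(B-A)
        q=box(450,780,120,430,60 ,108)
        s=(q[:,:2]-A)@d; e=(q[:,:2]-A)@np.array([-d[1],d[0]])
        k=q[(s>8)&(s<np.linalg.norm(B-A)-8)&(abs(e)<12)]
        l=cv2.fitLine(k[:,:2].astype(np.float32),cv2.DIST_HUBER,0,.01,.01).ravel()
        v=l[:2];nn=np.array([-v[1],v[0]]);
        print(" ",nm,len(k),"ang",np.degrees(np.arctan2(v[1],v[0])).round(2),"pt",l[2:].round(1),"dist from (607,266)",((np.array([607,266])-l[2:])@nn).round(1), np.percentile((k[:,:2]-l[2:])@nn,[5,95]).round(1))
    # branches
    q=box(500,720,150,390,90,108); d=q[:,:2]-np.array([607,266]); rr=np.hypot(*d.T); a=np.degrees(np.arctan2(d[:,1],d[:,0]))
    for a0 in (16,106,286):
        k=(rr>55)&(rr<98)&(abs((a-a0+180)%360-180)<12); print("  br",a0,np.median((a[k]-a0+180)%360-180+a0).round(1),k.sum(),rr[k].max().round(1))
    # cradle reels
    q=box(420,600,-60,80,60,75)
    r=cv2.minAreaRect(q[:,:2].astype(np.float32)); print(" reel tops",r)
    # lane mouth rails
E
```

```text
side roof z 56.4 ((585.2875366210938, -320.89385986328125), (61.408878326416016, 157.3429718017578), 48.62512969970703)
 knob [602.6 265.7 156. ] [589.4 255.2 150. ] [617.5 287.2 160.6]
  left 257 ang 36.41 pt [549.9 359.1] dist from (607,266) -108.8 [-1.4  4. ]
  back 420 ang -53.55 pt [694.1 322.9] dist from (607,266) -103.9 [-3.6  4.2]
  right 201 ang 36.32 pt [678.1 191.6] dist from (607,266) 102.1 [-1.   4.2]
  br 16 13.6 28 93.6
  br 106 103.8 31 94.6
  br 286 278.3 27 90.4
 reel tops ((512.7007446289062, 10.808966636657715), (33.73867416381836, 131.4722900390625), 88.28313446044922)
scene roof z 58.7 ((584.8919067382812, -320.4952087402344), (59.6403923034668, 161.24761962890625), 48.2681999206543)
 knob [608.3 269.9 160.2] [590.5 256.3 150.5] [621.  286.  167.4]
  left 385 ang 36.64 pt [553.6 363.2] dist from (607,266) -109.9 [-5.   5.4]
  back 96 ang -53.38 pt [691.9 329.8] dist from (607,266) -106.2 [-2.2  3.1]
  right 419 ang 37.03 pt [681.1 196.1] dist from (607,266) 100.5 [-4.   4.3]
  br 16 17.6 19 93.4
  br 106 101.3 28 95.7
  br 286 280.2 17 96.6
 reel tops ((513.488525390625, 8.247110366821289), (45.103721618652344, 137.92640686035156), 87.55330657958984)
```

```bash
cat > pl.py <<'E'
import sys
from h import *
# usage: pl.py x y z yaw  (tool pointing straight down, yaw = world angle of tool x, deg)
st=bot.read_state();R=Rn.from_quat(st['tool_rot']);P=st['position']
X=R.as_matrix()
print("t",round(st['time'],2),"P",P.round(1),"yaw",np.degrees(np.arctan2(X[1,0],X[0,0])).round(2),"tilt y",X[:,1].round(3),"q",st['qpos'].round(3),"grip",round(st['grip_width'],3),"F",st['contact_force'].round(1))
if len(sys.argv)>4:
    x,y,z,w=map(float,sys.argv[1:5]);w=np.radians(w)
    T=np.array([[np.cos(w),0,-np.sin(w)],[np.sin(w),0,np.cos(w)],[0,-1,0]])
    print("turn (tool rotvec deg)",np.degrees((R.inv()*Rn.from_matrix(T)).as_rotvec()).round(2))
    print("then shift in target axes",(T.T@(np.array([x,y,z])-P)).round(1)," or shift first in present axes",(X.T@(np.array([x,y,z])-P)).round(1))
E
python3 pl.py 560 200 300 36.5
```

```text
t 0.15 P [191.6 541.9 230.8] yaw 70.53 tilt y [-0.    -0.001 -1.   ] q [ 1.097  0.151  1.438 -0.     1.554 -0.134] grip 1.0 F [ 0.1 -1.3 -0. ]
turn (tool rotvec deg) [ 1.000e-02  3.403e+01 -5.000e-02]
then shift in target axes [  92.8  -69.2 -494. ]  or shift first in present axes [-199.7  -69.  -461.3]
```

```bash
python3 pl.py 540 200 330 36.5
```

```text
t 0.15 P [191.6 541.9 230.8] yaw 70.53 tilt y [-0.    -0.001 -1.   ] q [ 1.097  0.151  1.438 -0.     1.554 -0.134] grip 1.0 F [ 0.1 -1.3 -0. ]
turn (tool rotvec deg) [ 1.000e-02  3.403e+01 -5.000e-02]
then shift in target axes [  76.7  -99.2 -482.1]  or shift first in present axes [-206.4  -99.  -442.5]
```

>>> drive_tool(
  increments=[
    [-1, [0, -20, 0], [0, 8.5, 0]],
    [-1, [0, -20, 0], [0, 8.5, 0]],
    [-1, [0, -20, 0], [0, 8.5, 0]],
    [-1, [0, -20, 0], [0, 8.5, 0]],
    [-1, [9, -5, -40], [0, 0, 0]],
    [-1, [9, -5, -40], [0, 0, 0]],
    [-1, [9, -5, -40], [0, 0, 0]],
    [-1, [9, -4, -40], [0, 0, 0]],
    [-1, [9, 0, -40], [0, 0, 0]],
    [-1, [9, 0, -40], [0, 0, 0]],
    [-1, [9, 0, -40], [0, 0, 0]],
    [-1, [9, 0, -40], [0, 0, 0]],
  ],
)

```text
time: 1.35
position: [441.0, 326.5, 330.2]
tool_rot: [0.672, 0.222, -0.222, -0.671]
contact_force: [-0.1, 0.5, -0.6]
grip_width: 1.0
```

```bash
python3 pl.py 540 200 330 36.5
```

```text
t 1.35 P [441.  326.5 330.2] yaw 36.53 tilt y [-0. -0. -1.] q [ 0.497  0.082  1.317 -0.     1.743 -0.141] grip 1.0 F [-0.1  0.5 -0.6]
turn (tool rotvec deg) [-0.    0.03 -0.01]
then shift in target axes [   4.3    0.2 -160.6]  or shift first in present axes [   4.3    0.2 -160.6]
```

>>> drive_tool(
  increments=[
    [-1, [1, 0, -40], [0, 0, 0]],
    [-1, [1, 0, -40], [0, 0, 0]],
    [-1, [1, 0, -40], [0, 0, 0]],
    [-1, [1, 0, -40], [0, 0, 0]],
    [-1, [0, 0, 0], [0, 0, 0]],
  ],
)

```text
time: 1.85
position: [540.6, 198.2, 329.3]
tool_rot: [0.672, 0.22, -0.221, -0.672]
contact_force: [-0.0, 0.4, 0.5]
grip_width: 1.002
```

```bash
python3 - <<'E'
from h import *
p,D,st=snap("wrist","w1"); print(st['position'],st['qvel'].max()); np.savez("w1_st.npz",position=st['position'],tool_rot=st['tool_rot'])
E
```

```text
[540.60160906 198.15440094 329.25973356] 0.0675665948791849
```

View pics/w1.png

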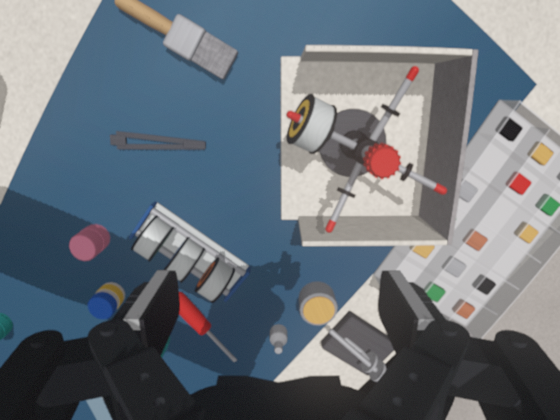

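```bash
python3 - <<'E'
from h import *
p=np.load("w1_p.npy");D=np.load("w1_d.npy");st=dict(np.load("w1_st.npz"))
C=cloud("wrist",D,st)
hsv=cv2.cvtColor(p,cv2.COLOR_RGB2HSV)
m=cv2.inRange(hsv,(0,150,80),(7,255,255))|cv2.inRange(hsv,(173,150,80),(180,255,255))
k,L,S,cc=cv2.connectedComponentsWithStats(m)
knob=None
for i in range(1,k):
    if S[i,4]>15: print(S[i].tolist(),cc[i].round(1),np.median(C[L==i],0).round(1), "z103",plane("wrist",cc[i],103,st).round(1))
q=C[(C[...,2]>156)&(C[...,2]<170)&(abs(C[...,0]-605)<30)&(abs(C[...,1]-267)<30)]
print("knob top",q.mean(0).round(1),cv2.minEnclosingCircle(q[:,:2].astype(np.float32)),np.median(q[:,2]))
# panels top z 96..104
def box(x0,x1,y0,y1,z0,z1):
    c=C.reshape(-1,3); return c[(c[:,0]>x0)&(c[:,0]<x1)&(c[:,1]>y0)&(c[:,1]<y1)&(c[:,2]>z0)&(c[:,2]<z1)]
for nm,A,B in [("left",(625,410),(485,315)),("back",(625,410),(750,250)),("right",(750,250),(610,145))]:
    A=np.array(A,float);B=np.array(B,float);d=(B-A)/np.linalg.norm(B-A)
    q=box(450,780,120,430,97 ,105)
    s=(q[:,:2]-A)@d; e=(q[:,:2]-A)@np.array([-d[1],d[0]])
    kk=q[(s>8)&(s<np.linalg.norm(B-A)-8)&(abs(e)<12)]
    l=cv2.fitLine(kk[:,:2].astype(np.float32),cv2.DIST_HUBER,0,.01,.01).ravel(); v=l[:2];nn=np.array([-v[1],v[0]])
    print(nm,len(kk),np.degrees(np.arctan2(v[1],v[0])).round(2),((np.array([607,266])-l[2:])@nn).round(1),kk[:,2].mean())
q=box(420,600,-60,80,50,75); print("reels",len(q),cv2.minAreaRect(q[:,:2].astype(np.float32)),np.percentile(q[:,2],[50,95]))
q=q[q[:,2]>60]
im=p[190:310,115:260]; cv2.imwrite("pics/w1c.png",cv2.resize(im[:,:,::-1],None,fx=5,fy=5,interpolation=cv2.INTER_CUBIC))
np.save("rt.npy",q)
E
```

```text
[407, 67, 11, 13, 87] [412.4  72.8] [586.9 361.4 107.9] z103 [[588.4 362.7 103. ]]
[288, 112, 12, 9, 72] [293.5 115.7] [517.2 255.9 108.1] z103 [[517.2 255.9 103. ]]
[366, 145, 34, 33, 783] [382.8 160.7] [603.1 273.2 160.3] z103 [[622.8 275.8 103. ]]
[510, 174, 20, 20, 223] [519.9 184.1] [832.1 373.6  16.8] z103 [[768.6 352.  103. ]]
[435, 184, 11, 10, 69] [440.3 189. ] [693.4 290.6 107.5] z103 [[696.2 290.9 103. ]]
[327, 221, 8, 11, 52] [329.9 226. ] [622.  184.4 107.6] z103 [[623.5 183.4 103. ]]
[179, 292, 31, 43, 633] [192.2 314.8] [573.7 -69.9  23.4] z103 [[559.7 -10.5 103. ]]
knob top [604.5 272.3 160. ] ((605.5147094726562, 272.06573486328125), 16.46898651123047) 160.25786736133665
left 986 36.61 -110.7 100.32549274856326
back 1101 -53.5 -106.7 100.2444771395248
right 705 36.4 98.1 100.4291486633563
reels 2205 ((513.9607543945312, 15.590322494506836), (52.26740264892578, 132.76699829101562), 86.99722290039062) [62.89571532 66.51410497]
```

View pics/w1c.png

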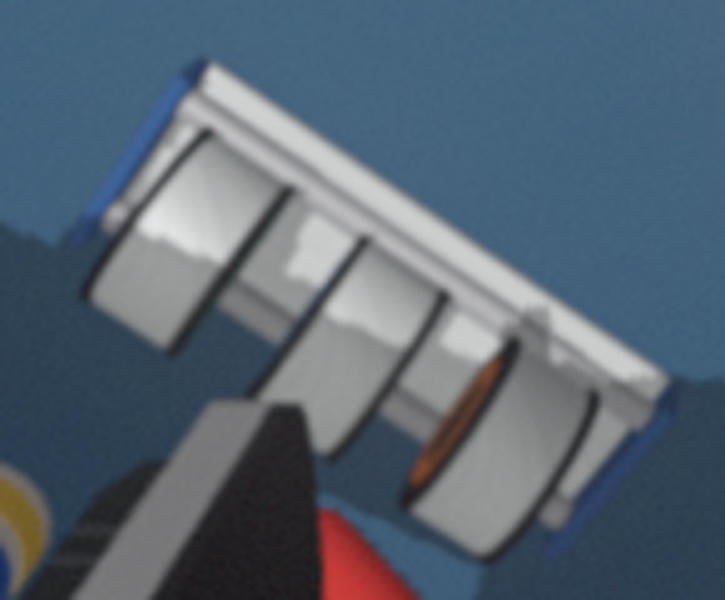

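```bash
python3 pl.py 605 271 180 69
```

```text
t 1.9 P [539.4 199.9 329.5] yaw 36.36 tilt y [-0.001 -0.001 -1.   ] q [ 0.221  0.139  1.255 -0.     1.749 -0.413] grip 1.0 F [-0.6  0.6 -0. ]
turn (tool rotvec deg) [ -0.04 -32.64  -0.07]
then shift in target axes [ 89.9 149.5 -35.7]  or shift first in present axes [ 95.2 149.4  18.3]
```

>>> drive_tool(
  increments=[
    [-1, [0, 0, 0], [0, -8.2, 0]],
    [-1, [0, 0, 0], [0, -8.2, 0]],
    [-1, [0, 0, 0], [0, -8.2, 0]],
    [-1, [0, 0, 0], [0, -8, 0]],
    [-1, [30, 0, -12], [0, 0, 0]],
    [-1, [30, 0, -12], [0, 0, 0]],
    [-1, [30, 20, -12], [0, 0, 0]],
    [-1, [0, 40, 0], [0, 0, 0]],
    [-1, [0, 40, 0], [0, 0, 0]],
    [-1, [0, 40, 0], [0, 0, 0]],
    [-1, [0, 10, 0], [0, 0, 0]],
  ],
)

```text
time: 3.0
position: [601.9, 273.4, 175.7]
tool_rot: [-0.581, -0.399, 0.404, 0.583]
contact_force: [-0.7, 0.5, -0.8]
grip_width: 0.998
```

```bash
python3 pl.py 605 271 134 69; python3 - <<'E'
from h import *
snap("wrist","w2")
E
```

```text
t 3.0 P [601.9 273.4 175.7] yaw 69.19 tilt y [-0.006 -0.002 -1.   ] q [ 0.31   0.356  1.295  0.     1.498 -0.898] grip 0.998 F [-0.7  0.5 -0.8]
turn (tool rotvec deg) [-0.29  0.19 -0.23]
then shift in target axes [-1.1 41.7 -3.7]  or shift first in present axes [-1.  41.7 -4. ]
```

View pics/w2.png

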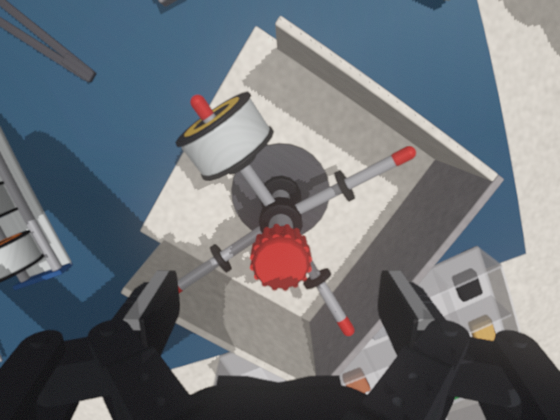

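```bash
cat > knob.py <<'E'
from h import *
def knob(p,st):
    hsv=cv2.cvtColor(p,cv2.COLOR_RGB2HSV)
    m=cv2.inRange(hsv,(0,150,60),(7,255,255))|cv2.inRange(hsv,(173,150,60),(180,255,255))
    k,L,S,cc=cv2.connectedComponentsWithStats(m)
    i=1+np.argmax(S[1:,4]); cs,_=cv2.findContours((L==i).astype(np.uint8),0,2)
    return cv2.minEnclosingCircle(cs[0])
if __name__=="__main__":
    st=bot.read_state();p=np.load("w2_p.npy"); print(knob(p,st)); print(plane("wrist",[knob(p,st)[0]],158,st), st['position'], Rn.from_quat(st['tool_rot']).as_matrix()[:,2])
E
python3 knob.py
```

```text
((280.84979248046875, 256.75506591796875), 32.834068298339844)
[[603.23799187 274.04781946 158.        ]] [602.4591339  273.35550254 176.86564426] [-0.93468555  0.35545189  0.00410706]
```

>>> drive_tool(
  increments=[
    [-1, [0, 15, 0], [0, 0, 0]],
    [-1, [0, 15, 0], [0, 0, 0]],
    [-1, [0, 12, 0], [0, 0, 0]],
    [-1, [0, 0, 0], [0, 0, 0]],
    [1, [0, 0, 0], [0, 0, 0]],
    [1, [0, 0, 0], [0, 0, 0]],
    [1, [0, 0, 0], [0, 0, 0]],
    [1, [0, 0, 0], [0, 0, 0]],
    [1, [0, 0, 0], [0, 0, 0]],
    [1, [0, 0, 0], [0, 0, 0]],
  ],
)

```text
time: 4.05
position: [604.5, 273.4, 139.1]
tool_rot: [0.582, 0.402, -0.401, -0.582]
contact_force: [1.7, 3.8, 5.6]
grip_width: 0.329
```

```bash
python3 pl.py 605 271 134 69
```

```text
t 4.05 P [604.5 273.4 139.1] yaw 69.14 tilt y [ 0.002  0.001 -1.   ] q [ 0.308  0.375  1.344  0.     1.421 -0.898] grip 0.329 F [1.7 3.8 5.6]
turn (tool rotvec deg) [0.06 0.14 0.08]
then shift in target axes [-2.1  5.1 -1.3]  or shift first in present axes [-2.1  5.1 -1.3]
```

>>> drive_tool(
  increments=[
    [1, [0, 0, 0], [0, 8, 0]],
    [1, [0, 0, 0], [0, 8, 0]],
    [1, [0, 0, 0], [0, 8, 0]],
    [1, [0, 0, 0], [0, 8, 0]],
    [1, [0, 0, 0], [0, 8, 0]],
    [1, [0, 0, 0], [0, 8, 0]],
    [1, [0, 0, 0], [0, 8, 0]],
    [1, [0, 0, 0], [0, 8.5, 0]],
    [1, [0, 0, 0], [0, 0, 0]],
    [1, [0, 0, 0], [0, 0, 0]],
  ],
)

```text
time: 5.05
position: [605.3, 274.0, 139.2]
tool_rot: [-0.706, -0.03, 0.027, 0.707]
contact_force: [9.3, 10.5, 2.4]
grip_width: 0.328
```

```bash
python3 pl.py 605 271 134 4.5
```

```text
t 5.05 P [605.3 274.  139.2] yaw 4.62 tilt y [ 0.003  0.002 -1.   ] q [3.090e-01 3.750e-01 1.344e+00 1.000e-03 1.419e+00 2.280e-01] grip 0.328 F [ 9.3 10.5  2.4]
turn (tool rotvec deg) [-0.11  0.12  0.21]
then shift in target axes [-0.5  5.2 -2.9]  or shift first in present axes [-0.5  5.2 -2.9]
```

>>> drive_tool(
  increments=[
    [-1, [0, 0, 0], [0, 0, 0]],
    [-1, [0, 0, 0], [0, 0, 0]],
    [-1, [0, 0, 0], [0, 0, 0]],
    [-1, [0, 0, 0], [0, 0, 0]],
    [-1, [0, -40, 0], [0, 0, 0]],
    [-1, [0, -40, 0], [0, 0, 0]],
    [-1, [0, -40, 0], [0, 0, 0]],
    [-1, [0, -20, 0], [0, 0, 0]],
    [-1, [0, 0, 0], [0, 0, 0]],
  ],
)

```text
time: 5.95
position: [604.8, 273.1, 282.0]
tool_rot: [-0.706, -0.03, 0.027, 0.707]
contact_force: [1.0, -0.5, -0.1]
grip_width: 1.001
```

```bash
cat > tips.py <<'E'
from h import *
import sys
p,D,st=snap("wrist",sys.argv[1]); print(st['position'],st['time'])
hsv=cv2.cvtColor(p,cv2.COLOR_RGB2HSV)
m=cv2.inRange(hsv,(0,150,60),(7,255,255))|cv2.inRange(hsv,(173,150,60),(180,255,255))
k,L,S,cc=cv2.connectedComponentsWithStats(m)
for i in range(1,k):
    if S[i,4]>15:
        a=plane("wrist",cc[i],158 if S[i,4]>500 else 103,st)[0]; d=a[:2]-[605.5,274]
        print(S[i].tolist(),cc[i].round(1),a.round(1),"r",np.hypot(*d).round(1),"ang",np.degrees(np.arctan2(d[1],d[0])).round(1))
E
python3 tips.py w3
```

```text
[604.80945747 273.07541503 281.95379816] 5.95
[465, 89, 24, 19, 427] [476.4  98.2] [780.8 368.5 103. ] r 199.2 ang 28.3
[218, 93, 14, 16, 118] [223.8 100.1] [551.4 345.6 103. ] r 89.8 ang 127.1
[355, 128, 15, 12, 104] [362.3 133. ] [679.  326.9 103. ] r 90.6 ang 35.7
[260, 179, 36, 38, 998] [277.7 198. ] [605.1 274.3 158. ] r 0.5 ang 148.1
[194, 226, 13, 12, 87] [199.7 231.8] [532.  218.1 103. ] r 92.4 ang -142.7
[320, 253, 10, 12, 66] [325.2 258.5] [660.  198.8 103. ] r 92.8 ang -54.1
[488, 305, 15, 14, 161] [494.7 311.6] [861.5 145.9 103. ] r 286.2 ang -26.6
```

View pics/w3.png

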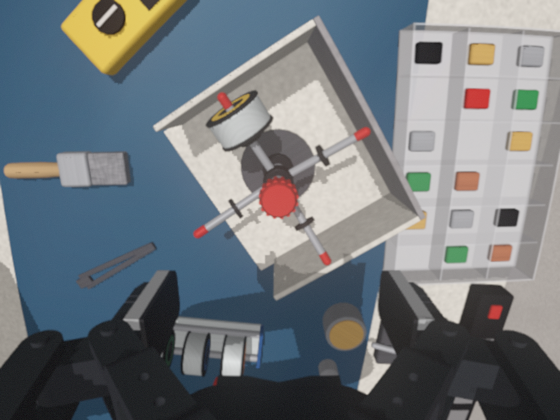

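>>> drive_tool(
  increments=[
    [-1, [0, 0, 0], [0, -8.25, 0]],
    [-1, [0, 0, 0], [0, -8.25, 0]],
    [-1, [0, 0, 0], [0, -8.25, 0]],
    [-1, [0, 0, 0], [0, -8.25, 0]],
    [-1, [0, 0, 0], [0, -8.25, 0]],
    [-1, [0, 0, 0], [0, -8.25, 0]],
    [-1, [0, 0, 0], [0, -8.25, 0]],
    [-1, [0, 0, 0], [0, -8.25, 0]],
    [-1, [0, 0, 0], [0, -8.25, 0]],
    [-1, [0, 0, 0], [0, -8.25, 0]],
  ],
)

```text
time: 7.0
position: [603.8, 272.7, 276.5]
tool_rot: [-0.511, -0.488, 0.49, 0.511]
contact_force: [-0.1, 0.6, 0.7]
grip_width: 0.998
```

```bash
python3 pl.py 505 12 220 87
```

```text
t 7.0 P [603.8 272.7 276.5] yaw 87.47 tilt y [-0.002 -0.001 -1.   ] q [ 0.308  0.329  1.128 -0.     1.687 -1.218] grip 0.998 F [-0.1  0.6  0.7]
turn (tool rotvec deg) [-0.13  0.47 -0.05]
then shift in target axes [-265.6   56.5   85.1]  or shift first in present axes [-264.8   57.    87.1]
```

>>> drive_tool(
  increments=[
    [-1, [-45, 7, 14], [0, 0, 0]],
    [-1, [-45, 10, 15], [0, 0, 0]],
    [-1, [-45, 10, 15], [0, 0, 0]],
    [-1, [-45, 10, 15], [0, 0, 0]],
    [-1, [-45, 10, 15], [0, 0, 0]],
    [-1, [-40, 10, 13], [0, 0, 0]],
    [-1, [0, 0, 0], [0, 0, 0]],
  ],
)

```text
time: 7.7
position: [501.7, 9.1, 219.0]
tool_rot: [-0.513, -0.485, 0.487, 0.514]
contact_force: [0.1, 0.6, 0.1]
grip_width: 0.999
```

```bash
python3 pl.py; python3 - <<'E'
from h import *
p,D,st=snap("wrist","w4"); np.savez("w4_st.npz",position=st['position'],tool_rot=st['tool_rot'])
C=cloud("wrist",D,st)
c=C.reshape(-1,3)
m=(C[...,0]>420)&(C[...,0]<610)&(C[...,1]>-60)&(C[...,1]<90)&(C[...,2]>50)&(C[...,2]<75)
k,L,S,cc=cv2.connectedComponentsWithStats(m.astype(np.uint8))
for i in range(1,k):
    if S[i,4]>100:
        q=C[L==i]; print(S[i].tolist(),cv2.minAreaRect(q[:,:2].astype(np.float32)),np.percentile(q[:,2],[50,95,99]).round(1))
E
```

```text
t 7.7 P [501.7   9.1 219. ] yaw 86.91 tilt y [-0.003 -0.001 -1.   ] q [-1.350e-01  4.000e-03  1.619e+00 -1.000e-03  1.521e+00 -1.652e+00] grip 0.999 F [0.1 0.6 0.1]
[252, 126, 60, 39, 2042] ((462.6091613769531, 13.813365936279297), (52.043067932128906, 30.702566146850586), 88.66445922851562) [63.  66.5 67.4]
[255, 183, 58, 38, 1885] ((514.029052734375, 12.787023544311523), (52.81610870361328, 30.826963424682617), 88.32189178466797) [62.8 66.5 67.5]
[258, 235, 55, 37, 1736] ((565.4210815429688, 11.88177490234375), (52.46984100341797, 31.424571990966797), 87.86264038085938) [62.6 66.7 67.7]
```

View pics/w4.png

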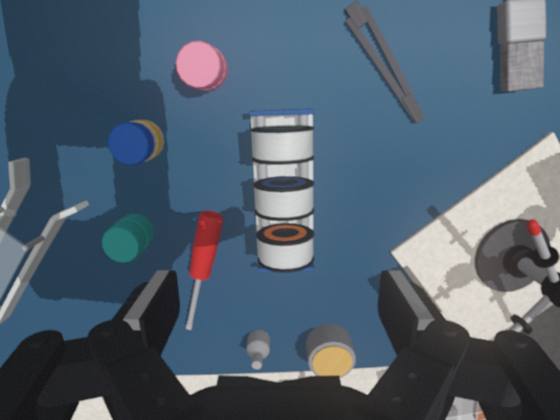

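```bash
python3 - <<'E'
from h import *
st=dict(np.load("w4_st.npz"))
print(plane("wrist",[(220,215),(217,245),(212,275),(192,328)],15,st).round(0))
print(plane("wrist",[(330,352),(258,343)],36,st).round(0))
E
python3 pl.py 565.5 12 110 88.8
```

```text
[[ 538.  -55.   15.]
 [ 572.  -62.   15.]
 [ 608.  -72.   15.]
 [ 677. -104.   15.]]
[[703.  57.  36.]
 [686. -25.  36.]]
t 7.75 P [502.7  10.8 219.8] yaw 86.94 tilt y [-0.002  0.    -1.   ] q [-0.132  0.005  1.617 -0.     1.522 -1.649] grip 1.0 F [-0.2 -0.  -1.3]
turn (tool rotvec deg) [-0.13 -1.86 -0.  ]
then shift in target axes [  2.5 109.8 -62.7]  or shift first in present axes [  4.5 109.7 -62.9]
```

>>> drive_tool(
  increments=[
    [-0.7, [4, 20, -32], [0, -1.8, 0]],
    [-0.7, [0, 40, -31], [0, 0, 0]],
    [-0.7, [0, 45, 0], [0, 0, 0]],
    [-0.7, [0, 0, 0], [0, 0, 0]],
  ],
)

```text
time: 8.15
position: [564.2, 15.7, 110.5]
tool_rot: [-0.502, -0.493, 0.498, 0.507]
contact_force: [-0.9, 0.4, 0.8]
grip_width: 0.856
```

```bash
python3 pl.py 565.5 12 20 88.8
```

```text
t 8.15 P [564.2  15.7 110.5] yaw 88.98 tilt y [-0.01   0.001 -1.   ] q [-0.109  0.205  1.623  0.     1.324 -1.662] grip 0.856 F [-0.9  0.4  0.8]
turn (tool rotvec deg) [-0.59  0.18  0.06]
then shift in target axes [-3.7 90.5 -1.4]  or shift first in present axes [-3.8 90.4 -2.3]
```

>>> drive_tool(
  increments=[
    [-0.7, [-2, 30, 0], [0, 0, 0]],
    [-0.7, [0, 30, 0], [0, 0, 0]],
    [-0.7, [0, 20, 0], [0, 0, 0]],
    [-0.7, [0, 9, 0], [0, 0, 0]],
    [-0.7, [0, 0, 0], [0, 0, 0]],
  ],
)

```text
time: 8.65
position: [566.8, 12.8, 28.3]
tool_rot: [-0.504, -0.495, 0.496, 0.505]
contact_force: [-0.7, 0.8, 0.1]
grip_width: 0.845
```

```bash
python3 pl.py 565.5 12 20 88.8
```

```text
t 8.65 P [566.8  12.8  28.3] yaw 88.96 tilt y [-0.  0. -1.] q [-0.113  0.286  1.705 -0.     1.151 -1.666] grip 0.845 F [-0.7  0.8  0.1]
turn (tool rotvec deg) [-0.03  0.16  0.  ]
then shift in target axes [-0.9  8.3  1.2]  or shift first in present axes [-0.9  8.3  1.2]
```

>>> drive_tool(
  increments=[
    [-0.7, [-1, 8, 0], [0, 0, 0]],
    [-0.7, [0, 0, 0], [0, 0, 0]],
    [1, [0, 0, 0], [0, 0, 0]],
    [1, [0, 0, 0], [0, 0, 0]],
    [1, [0, 0, 0], [0, 0, 0]],
    [1, [0, 0, 0], [0, 0, 0]],
    [1, [0, 0, 0], [0, 0, 0]],
  ],
)

```text
time: 9.35
position: [567.2, 11.7, 21.1]
tool_rot: [0.505, 0.496, -0.495, -0.504]
contact_force: [-3.5, 3.9, 9.9]
grip_width: 0.671
```

```bash
python3 pl.py 565.5 12 20 88.8
```

```text
t 9.35 P [567.2  11.7  21.1] yaw 88.93 tilt y [ 0.001  0.    -1.   ] q [-0.115  0.294  1.711  0.     1.135 -1.668] grip 0.671 F [-3.5  3.9  9.9]
turn (tool rotvec deg) [0.08 0.13 0.02]
then shift in target axes [0.3 1.1 1.7]  or shift first in present axes [0.3 1.1 1.7]
```

>>> drive_tool(
  increments=[
    [1, [0, -15, 0], [0, 0, 0]],
    [1, [0, -30, 0], [0, 0, 0]],
    [1, [0, -40, 0], [0, 0, 0]],
    [1, [0, -15, 0], [0, 0, 0]],
    [1, [0, 0, 15], [0, -8, 0]],
    [1, [0, 0, 15], [0, -8, 0]],
    [1, [0, 0, 15], [0, -8, 0]],
    [1, [0, 0, 15], [0, -8, 0]],
    [1, [0, 0, 15], [0, -6, 0]],
    [1, [0, 0, 0], [0, 0, 0]],
  ],
)

```text
time: 10.35
position: [494.7, -8.1, 120.4]
tool_rot: [-0.315, -0.633, 0.633, 0.315]
contact_force: [0.3, 1.0, -1.8]
grip_width: 0.668
```

```bash
python3 pl.py 502 195 110 127
```

```text
t 10.35 P [494.7  -8.1 120.4] yaw 127.05 tilt y [ 0. -0. -1.] q [-0.172  0.049  1.778 -0.     1.314 -2.389] grip 0.668 F [ 0.3  1.  -1.8]
turn (tool rotvec deg) [-0.01  0.05 -0.02]
then shift in target axes [ 157.8   10.4 -128.1]  or shift first in present axes [ 157.7   10.3 -128.2]
```

>>> drive_tool(
  increments=[
    [1, [30, 0, -20], [0, 0, 0]],
    [1, [32, 0, -26], [0, 0, 0]],
    [1, [32, 0, -27], [0, 0, 0]],
    [1, [32, 0, -27], [0, 0, 0]],
    [1, [30, 10, -26], [0, 0, 0]],
    [1, [0, 0, 0], [0, 0, 0]],
    [1, [0, 0, 0], [0, 0, 0]],
  ],
)

```text
time: 11.05
position: [502.6, 193.7, 109.6]
tool_rot: [-0.316, -0.632, 0.633, 0.316]
contact_force: [0.3, -0.3, -1.1]
grip_width: 0.667
```

```bash
python3 pl.py 502 195 83 127; python3 - <<'E'
from h import *
p,D,st=snap("wrist","w5");snap("side","s5")
E
```

```text
t 11.05 P [502.6 193.7 109.6] yaw 126.92 tilt y [-0.001 -0.    -1.   ] q [ 0.225  0.149  1.691 -0.     1.302 -1.99 ] grip 0.667 F [ 0.3 -0.3 -1.1]
turn (tool rotvec deg) [-0.04 -0.08  0.  ]
then shift in target axes [ 1.4 26.6 -0.3]  or shift first in present axes [ 1.4 26.6 -0.3]
```

View pics/w5.png

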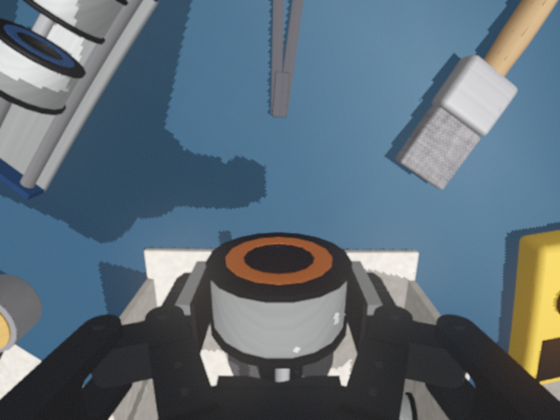

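View pics/s5.png

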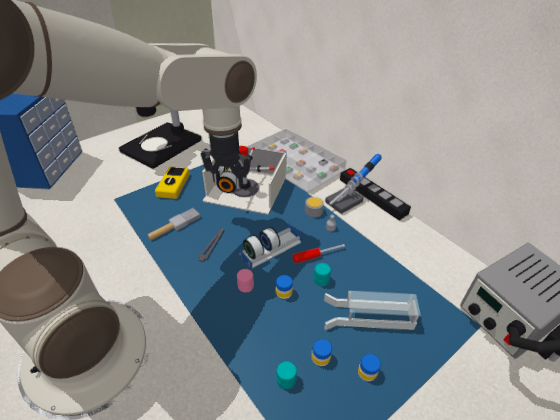

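```bash
python3 - <<'E'
from h import *
st=bot.read_state();p=np.load("w5_p.npy");D=np.load("w5_d.npy")
C=cloud("wrist",D,st); R=Rn.from_quat(st['tool_rot']).as_matrix()
T=(C-st['position'])@R
hsv=cv2.cvtColor(p,cv2.COLOR_RGB2HSV)
m=cv2.inRange(hsv,(5,150,60),(19,255,255)); k,L,S,cc=cv2.connectedComponentsWithStats(m); i=1+np.argmax(S[1:,4]); q=T[L==i]
print(S[i],np.median(q,0),q.min(0),q.max(0))
A=np.c_[q[:,:2],np.ones(len(q))]; print("plane z=ax+by+c",np.linalg.lstsq(A,q[:,2],rcond=None)[0])
E
```

```text
[ 226  237  106   48 2274] [ -0.48103771 -24.01101831  17.09100937] [ -21.24381401 -143.16577549    3.38698411] [20.40203069  4.04031063 76.60304282]
plane z=ax+by+c [-4.91695104e-03 -1.12184912e-01  1.48446840e+01]
```

>>> drive_tool(
  increments=[
    [1, [1.5, 15, 0], [0, 0, 0]],
    [1, [0, 14, 0], [0, 0, 0]],
    [1, [0, 0, 0], [0, 0, 0]],
    [1, [0, 0, 0], [0, 0, 0]],
  ],
)

```text
time: 11.55
position: [501.8, 193.5, 80.8]
tool_rot: [-0.316, -0.632, 0.633, 0.316]
contact_force: [0.8, -0.3, -1.5]
grip_width: 0.665
```

```bash
python3 pl.py 502 195 80 127; python3 - <<'E'
from h import *
p,D,st=snap("side","s6"); cv2.imwrite("pics/s6z.png",cv2.resize(cv2.imread("pics/s6.png")[120:230,180:310],None,fx=5,fy=5,interpolation=cv2.INTER_CUBIC))
E
```

```text
t 11.55 P [501.8 193.5  80.8] yaw 126.87 tilt y [-0.001 -0.    -1.   ] q [ 0.225  0.174  1.725 -0.     1.243 -1.989] grip 0.665 F [ 0.8 -0.3 -1.5]
turn (tool rotvec deg) [-0.03 -0.13  0.01]
then shift in target axes [ 1.1  0.8 -1.1]  or shift first in present axes [ 1.1  0.8 -1.1]
```

View pics/s6z.png

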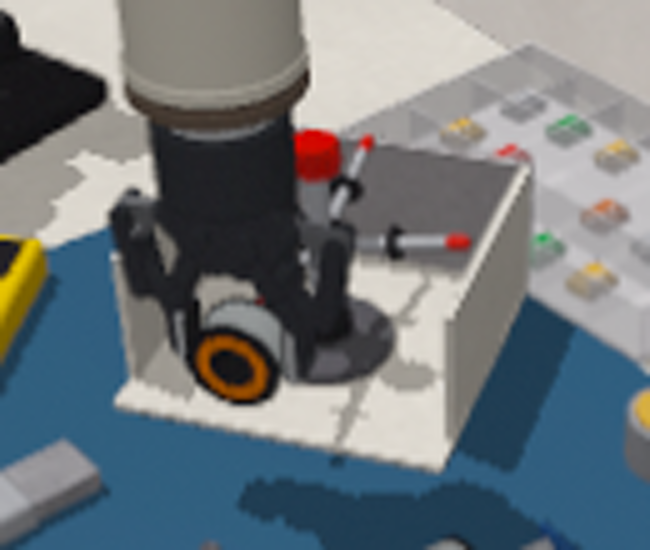

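Red tip is just above the reel rim in view, as expected from in front and above. Insert in steps.

>>> drive_tool(
  increments=[
    [1, [1, 0, -10], [0, 0, 0]],
    [1, [0, 0, -10], [0, 0, 0]],
    [1, [0, 0, -8], [0, 0, 0]],
    [1, [0, 0, -8], [0, 0, 0]],
    [1, [0, 0, 0], [0, 0, 0]],
  ],
)

```text
time: 12.1
position: [530.7, 217.1, 80.6]
tool_rot: [-0.316, -0.633, 0.633, 0.316]
contact_force: [-0.4, 0.1, -1.2]
grip_width: 0.663
```

```bash
python3 pl.py 550 230 80 127; python3 - <<'E'
from h import *
snap("wrist","w7")
E
```

```text
t 12.1 P [530.7 217.1  80.6] yaw 126.95 tilt y [-0. -0. -1.] q [ 0.254  0.243  1.641 -0.     1.257 -1.962] grip 0.663 F [-0.4  0.1 -1.2]
turn (tool rotvec deg) [-0.   -0.05  0.  ]
then shift in target axes [ -1.4   0.6 -23.2]  or shift first in present axes [ -1.3   0.6 -23.2]
```

View pics/w7.png

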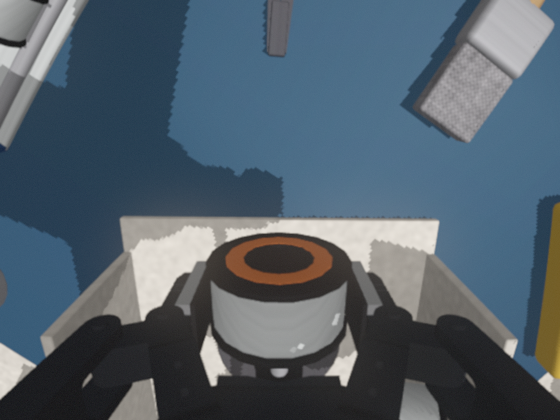

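>>> drive_tool(
  increments=[
    [1, [0, 0, -7], [0, 0, 0]],
    [1, [0, 0, -7], [0, 0, 0]],
    [1, [0, 0, -7], [0, 0, 0]],
    [1, [0, 0, -3], [0, 0, 0]],
    [1, [0, 0, 0], [0, 0, 0]],
    [1, [0, 0, 0], [0, 0, 0]],
  ],
)

```text
time: 12.75
position: [549.0, 230.9, 80.7]
tool_rot: [-0.316, -0.633, 0.633, 0.316]
contact_force: [0.1, -0.1, -0.8]
grip_width: 0.666
```

```bash
python3 pl.py 550 230 80 127; python3 - <<'E'
from h import *
p=snap("side","s8"); cv2.imwrite("pics/s8z.png",cv2.resize(cv2.imread("pics/s8.png")[120:230,180:310],None,fx=5,fy=5,interpolation=cv2.INTER_CUBIC))
snap("wrist","w8")
E
```

```text
t 12.75 P [549.  230.9  80.7] yaw 126.94 tilt y [-0. -0. -1.] q [ 0.269  0.286  1.586 -0.     1.27  -1.947] grip 0.666 F [ 0.1 -0.1 -0.8]
turn (tool rotvec deg) [-0.02 -0.06  0.  ]
then shift in target axes [-1.3  0.7 -0.3]  or shift first in present axes [-1.3  0.7 -0.3]
```

View pics/s8z.png

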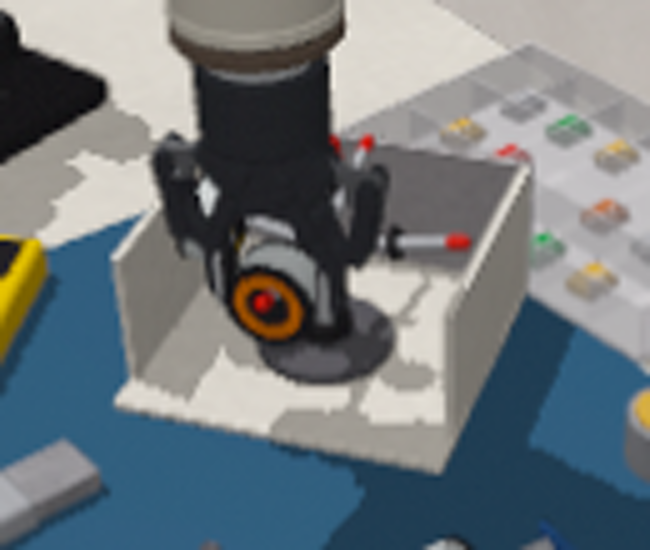

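View pics/w8.png

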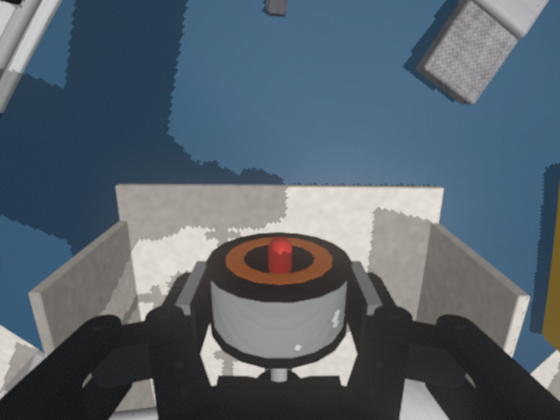

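>>> drive_tool(
  increments=[
    [1, [0, 5, 0], [0, 0, 0]],
    [1, [0, 2, 0], [0, 0, 0]],
    [-0.8, [0, 0, 0], [0, 0, 0]],
    [-0.8, [0, 0, 0], [0, 0, 0]],
    [-0.8, [0, 0, 0], [0, 0, 0]],
    [-0.8, [0, 0, 0], [0, 0, 0]],
    [-0.8, [0, -20, 0], [0, 0, 0]],
    [-0.8, [0, -40, 0], [0, 0, 0]],
    [-0.8, [0, -45, 0], [0, 0, 0]],
    [-0.8, [0, -20, 0], [0, 0, 0]],
    [-0.8, [0, 0, 0], [0, 0, 0]],
  ],
)

```text
time: 13.95
position: [550.2, 231.3, 202.2]
tool_rot: [0.317, 0.634, -0.631, -0.314]
contact_force: [0.2, 0.1, -0.5]
grip_width: 0.895
```

```bash
python3 pl.py 605.5 273.5 180 127; python3 tips.py w9
```

```text
t 13.95 P [550.2 231.3 202.2] yaw 126.94 tilt y [ 0.005  0.001 -1.   ] q [ 0.269  0.203  1.434 -0.     1.499 -1.947] grip 0.895 F [ 0.2  0.1 -0.5]
turn (tool rotvec deg) [ 0.27 -0.06 -0.11]
then shift in target axes [  0.4  22.2 -69.6]  or shift first in present axes [  0.5  22.5 -69.5]
[550.15417528 231.28101665 202.20620735] 13.95
[0, 0, 28, 29, 435] [9.2 9.4] [547.    1.5 103. ] r 278.7 ang -102.1
[276, 169, 10, 18, 90] [281.8 176.7] [530.1 218.4 103. ] r 93.6 ang -143.6
[255, 309, 49, 45, 1608] [279.3 332.6] [603.3 271.3 158. ] r 3.5 ang -129.0
[1, 354, 17, 16, 168] [  8.9 361.9] [823.6 119.4 103. ] r 267.3 ang -35.3
[274, 376, 10, 7, 59] [278.4 379.1] [677.8 326.3 103. ] r 89.2 ang 35.9
```

View pics/w9.png

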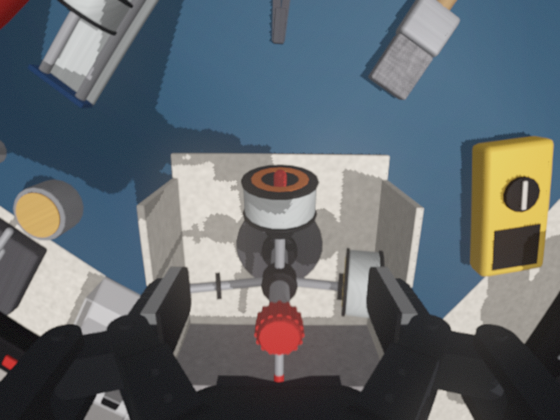

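>>> drive_tool(
  increments=[
    [-0.8, [0, 0, -30], [0, 0, 0]],
    [-0.8, [0, 0, -38], [0, 0, 0]],
    [-0.8, [0, 20, 0], [0, 0, 0]],
    [-0.8, [0, 25, 0], [0, 0, 0]],
    [-0.8, [0, 20, 0], [0, 0, 0]],
    [-0.8, [0, 0, 0], [0, 0, 0]],
    [-0.8, [0, 0, 0], [0, 0, 0]],
  ],
)

```text
time: 14.7
position: [603.2, 271.6, 133.3]
tool_rot: [-0.316, -0.632, 0.633, 0.316]
contact_force: [0.9, -0.0, -0.4]
grip_width: 0.901
```

```bash
python3 pl.py 605.5 273.5 137 127
```

```text
t 14.7 P [603.2 271.6 133.3] yaw 126.93 tilt y [-0.001 -0.001 -1.   ] q [ 0.307  0.376  1.354 -0.     1.413 -1.908] grip 0.901 F [ 0.9 -0.  -0.4]
turn (tool rotvec deg) [-0.08 -0.07  0.02]
then shift in target axes [ 0.1 -3.7 -3. ]  or shift first in present axes [ 0.1 -3.7 -2.9]
```

>>> drive_tool(
  increments=[
    [-0.8, [0, -4, -2.5], [0, 0, 0]],
    [1, [0, 0, 0], [0, 0, 0]],
    [1, [0, 0, 0], [0, 0, 0]],
    [1, [0, 0, 0], [0, 0, 0]],
    [1, [0, 0, 0], [0, 0, 0]],
    [1, [0, 0, 0], [0, 0, 0]],
    [1, [0, 0, 0], [0, 0, 0]],
    [1, [0, 0, 0], [0, 0, 0]],
  ],
)

```text
time: 15.5
position: [605.6, 273.2, 138.5]
tool_rot: [0.316, 0.633, -0.632, -0.316]
contact_force: [-1.2, -1.1, 5.8]
grip_width: 0.322
```

>>> drive_tool(
  increments=[
    [1, [0, 0, 0], [0, 5, 0]],
    [1, [0, 0, 0], [0, 8, 0]],
    [1, [0, 0, 0], [0, 8, 0]],
    [1, [0, 0, 0], [0, 8, 0]],
    [1, [0, 0, 0], [0, 8, 0]],
    [1, [0, 0, 0], [0, 8, 0]],
    [1, [0, 0, 0], [0, 8, 0]],
    [1, [0, 0, 0], [0, 8, 0]],
    [1, [0, 0, 0], [0, 8, 0]],
    [1, [0, 0, 0], [0, 8, 0]],
    [1, [0, 0, 0], [0, 8, 0]],
    [1, [0, 0, 0], [0, 5, 0]],
  ],
)

```text
time: 16.7
position: [605.5, 272.9, 138.4]
tool_rot: [0.672, 0.222, -0.222, -0.671]
contact_force: [-2.4, -3.4, 5.6]
grip_width: 0.331
```

```bash
python3 pl.py 605.5 273.5 137 37
```

```text
t 16.7 P [605.5 272.9 138.4] yaw 36.6 tilt y [ 0.001 -0.    -1.   ] q [ 3.080e-01  3.780e-01  1.342e+00 -1.000e-03  1.422e+00 -3.310e-01] grip 0.331 F [-2.4 -3.4  5.6]
turn (tool rotvec deg) [ 0.04 -0.4   0.01]
then shift in target axes [0.3 1.4 0.5]  or shift first in present axes [0.3 1.4 0.5]
```

>>> drive_tool(
  increments=[
    [-0.8, [0, 0, 0], [0, 0, 0]],
    [-0.8, [0, 0, 0], [0, 0, 0]],
    [-0.8, [0, 0, 0], [0, 0, 0]],
    [-0.8, [0, 0, 0], [0, 0, 0]],
    [-0.8, [0, -40, 0], [0, 0, 0]],
    [-0.8, [0, -40, 0], [0, 0, 0]],
    [-0.8, [0, -40, 0], [0, 0, 0]],
    [-0.8, [-40, 0, 0], [0, 0, 0]],
    [-0.8, [-10, 0, 0], [0, 0, 0]],
    [-0.8, [0, 0, 0], [0, 0, 0]],
  ],
)

```text
time: 17.7
position: [564.7, 242.7, 258.3]
tool_rot: [0.671, 0.224, -0.224, -0.671]
contact_force: [0.4, 0.9, 0.1]
grip_width: 0.9
```

```bash
python3 tips.py w10;python3 pl.py 514 12.8 220 88.8; 
```

```text
[564.73198405 242.71969638 258.25164062] 17.7
[338, 74, 12, 15, 131] [343.7  81.4] [552.8 347.8 103. ] r 90.7 ang 125.5
[225, 184, 16, 9, 113] [232.8 188. ] [531.8 219.6 103. ] r 91.6 ang -143.6
[325, 184, 43, 44, 1298] [346.4 206. ] [603.8 273.9 158. ] r 1.7 ang -178.0
[430, 189, 14, 9, 112] [436.3 193.1] [680.9 326.  103. ] r 91.6 ang 34.6
[507, 207, 22, 21, 268] [518.  217.4] [762.7 358.1 103. ] r 178.3 ang 28.2
[326, 277, 7, 12, 74] [328.9 282.4] [659.8 197.9 103. ] r 93.5 ang -54.5
t 17.75 P [565.3 243.1 257.8] yaw 36.94 tilt y [ 0.  0. -1.] q [ 0.281  0.228  1.293  0.     1.621 -0.364] grip 0.902 F [ 0.2 -0.   0.1]
turn (tool rotvec deg) [ 0.000e+00 -5.186e+01  1.000e-02]
then shift in target axes [-231.4   37.8   46.5]  or shift first in present axes [-179.5   37.8 -153.3]
```

View pics/w10.png

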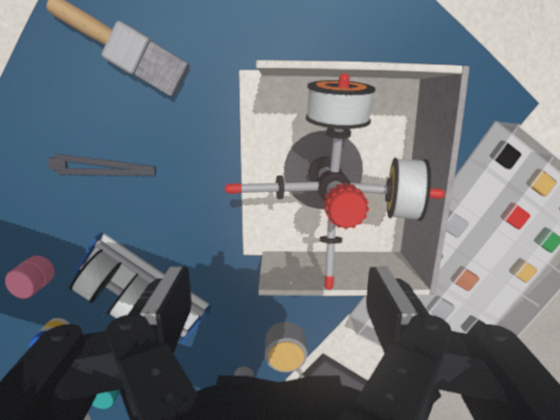

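>>> drive_tool(
  increments=[
    [-0.7, [0, 0, 0], [0, -7.4, 0]],
    [-0.7, [0, 0, 0], [0, -7.4, 0]],
    [-0.7, [0, 0, 0], [0, -7.4, 0]],
    [-0.7, [0, 0, 0], [0, -7.4, 0]],
    [-0.7, [0, 0, 0], [0, -7.4, 0]],
    [-0.7, [0, 0, 0], [0, -7.4, 0]],
    [-0.7, [0, 0, 0], [0, -7.4, 0]],
    [-0.7, [-46, 10, 10], [0, 0, 0]],
    [-0.7, [-46, 20, 10], [0, 0, 0]],
    [-0.7, [-46, 40, 10], [0, 0, 0]],
    [-0.7, [-46, 40, 10], [0, 0, 0]],
    [-0.7, [-46, 20, 6], [0, 0, 0]],
  ],
)

```text
time: 18.95
position: [518.0, 32.6, 140.9]
tool_rot: [-0.504, -0.494, 0.495, 0.506]
contact_force: [0.8, -0.8, 0.3]
grip_width: 0.85
```

```bash
python3 pl.py 514 12.8 110 88.8; 
```

```text
t 18.95 P [518.   32.6 140.9] yaw 88.81 tilt y [-0.003  0.    -1.   ] q [-0.086  0.085  1.696  0.     1.364 -1.636] grip 0.85 F [ 0.8 -0.8  0.3]
turn (tool rotvec deg) [-0.16  0.01  0.02]
then shift in target axes [-19.9  30.9   3.6]  or shift first in present axes [-19.9  30.9   3.5]
```

>>> drive_tool(
  increments=[
    [-0.7, [0, 0, 0], [0, 0, 0]],
    [-0.7, [0, 0, 0], [0, 0, 0]],
  ],
)

```text
time: 19.15
position: [519.3, 32.6, 143.0]
tool_rot: [-0.506, -0.494, 0.494, 0.506]
contact_force: [0.6, 0.8, 0.2]
grip_width: 0.851
```

```bash
python3 pl.py 514 12.8 20 88.8; 
```

```text
t 19.15 P [519.3  32.6 143. ] yaw 88.63 tilt y [-0.001  0.    -1.   ] q [-0.085  0.085  1.692  0.     1.367 -1.632] grip 0.851 F [0.6 0.8 0.2]
turn (tool rotvec deg) [-0.07 -0.17  0.01]
then shift in target axes [-19.9 123.    4.8]  or shift first in present axes [-20.  123.    4.6]
```

>>> drive_tool(
  increments=[
    [-0.7, [-20, 20, 4], [0, 0, 0]],
    [-0.7, [0, 10, 0], [0, 0, 0]],
    [-0.7, [0, 30, 0], [0, 0, 0]],
    [-0.7, [0, 30, 0], [0, 0, 0]],
    [-0.7, [0, 20, 0], [0, 0, 0]],
    [-0.7, [0, 12, 0], [0, 0, 0]],
    [-0.7, [0, 0, 0], [0, 0, 0]],
    [-0.7, [0, 0, 0], [0, 0, 0]],
  ],
)

```text
time: 19.95
position: [515.1, 13.8, 22.5]
tool_rot: [0.506, 0.495, -0.494, -0.505]
contact_force: [0.1, -0.4, -0.1]
grip_width: 0.854
```

```bash
python3 pl.py 514 12.8 20 88.8; 
```

```text
t 19.95 P [515.1  13.8  22.5] yaw 88.77 tilt y [ 0.001 -0.    -1.   ] q [-0.123  0.195  1.834 -0.     1.112 -1.672] grip 0.854 F [ 0.1 -0.4 -0.1]
turn (tool rotvec deg) [ 0.04 -0.03 -0.01]
then shift in target axes [-1.   2.5  1.1]  or shift first in present axes [-1.   2.5  1.1]
```

>>> drive_tool(
  increments=[
    [-0.7, [-1, 1.5, 0], [0, 0, 0]],
    [1, [0, 0, 0], [0, 0, 0]],
    [1, [0, 0, 0], [0, 0, 0]],
    [1, [0, 0, 0], [0, 0, 0]],
    [1, [0, 0, 0], [0, 0, 0]],
    [1, [0, -10, 0], [0, 0, 0]],
    [1, [0, -30, 0], [0, 0, 0]],
    [1, [0, -40, 0], [0, 0, 0]],
    [1, [0, -20, 0], [0, 0, 0]],
    [1, [0, 0, 0], [0, 0, 0]],
  ],
)

```text
time: 20.95
position: [515.9, 12.1, 123.9]
tool_rot: [0.507, 0.496, -0.493, -0.504]
contact_force: [0.2, -0.5, -2.2]
grip_width: 0.669
```

```bash
python3 pl.py 502 194.5 120 127; 
```

```text
t 20.95 P [515.9  12.1 123.9] yaw 88.72 tilt y [ 0.005 -0.001 -1.   ] q [-0.126  0.086  1.73  -0.     1.319 -1.674] grip 0.669 F [ 0.2 -0.5 -2.2]
turn (tool rotvec deg) [  0.29 -38.28  -0.15]
then shift in target axes [154.    3.9 -98.7]  or shift first in present axes [182.1   3.7  17.9]
```

>>> drive_tool(
  increments=[
    [1, [0, 0, 0], [0, -7.7, 0]],
    [1, [0, 0, 0], [0, -7.7, 0]],
    [1, [0, 0, 0], [0, -7.7, 0]],
    [1, [0, 0, 0], [0, -7.7, 0]],
    [1, [0, 0, 0], [0, -7.5, 0]],
    [1, [30, 0, -20], [0, 0, 0]],
    [1, [30, 0, -20], [0, 0, 0]],
    [1, [32, 0, -20], [0, 0, 0]],
    [1, [32, 0, -20], [0, 0, 0]],
    [1, [30, 4, -18], [0, 0, 0]],
    [1, [0, 20, 0], [0, 0, 0]],
    [1, [0, 18, 0], [0, 0, 0]],
  ],
)

```text
time: 22.15
position: [499.3, 195.2, 77.0]
tool_rot: [-0.315, -0.633, 0.633, 0.315]
contact_force: [0.0, 0.2, -0.5]
grip_width: 0.666
```

>>> drive_tool(
  increments=[
    [1, [0, 0, 0], [0, 0, 0]],
    [1, [0, 0, 0], [0, 0, 0]],
  ],
)

```text
time: 22.35
position: [499.8, 194.1, 78.1]
tool_rot: [-0.315, -0.633, 0.633, 0.316]
contact_force: [1.0, 0.2, -1.0]
grip_width: 0.668
```

```bash
python3 pl.py 502 194.5 80 127; python3 - <<'E'
from h import *
snap("wrist","w11")
E
```

```text
t 22.35 P [499.8 194.1  78.1] yaw 127.02 tilt y [-0.001 -0.    -1.   ] q [ 0.227  0.173  1.732 -0.     1.238 -1.99 ] grip 0.668 F [ 1.   0.2 -1. ]
turn (tool rotvec deg) [-0.06  0.02  0.02]
then shift in target axes [-1.  -1.9 -2. ]  or shift first in present axes [-1.  -1.9 -2. ]
```

View pics/w11.png

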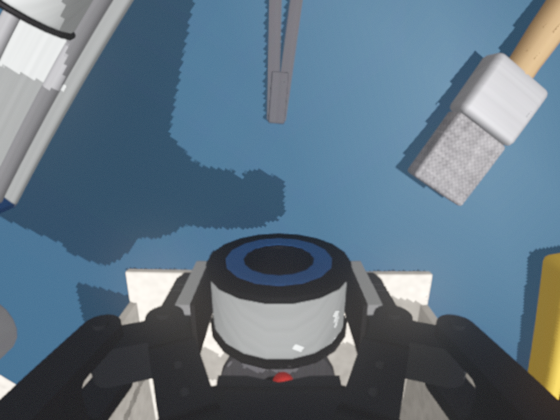

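>>> drive_tool(
  increments=[
    [1, [-1, -2, -10], [0, 0, 0]],
    [1, [0, 0, -10], [0, 0, 0]],
    [1, [0, 0, -8], [0, 0, 0]],
    [1, [0, 0, -7], [0, 0, 0]],
    [1, [0, 0, 0], [0, 0, 0]],
  ],
)

```text
time: 22.9
position: [529.1, 215.1, 80.0]
tool_rot: [-0.315, -0.633, 0.633, 0.315]
contact_force: [-0.0, 0.3, -1.1]
grip_width: 0.668
```

>>> drive_tool(
  increments=[
    [1, [0, 0, -7], [0, 0, 0]],
    [1, [0, 0, -7], [0, 0, 0]],
    [1, [0, 0, -7], [0, 0, 0]],
    [1, [0, 0, -6], [0, 0, 0]],
    [1, [0, 0, 0], [0, 0, 0]],
  ],
)

```text
time: 23.4
position: [550.5, 231.3, 80.0]
tool_rot: [-0.315, -0.633, 0.633, 0.315]
contact_force: [-0.8, 0.6, -0.4]
grip_width: 0.67
```

```bash
python3 pl.py 549 231 80 127; python3 - <<'E'
from h import *
snap("wrist","w12")
E
```

```text
t 23.4 P [550.5 231.3  80. ] yaw 127.04 tilt y [-0. -0. -1.] q [ 0.269  0.289  1.583 -0.     1.269 -1.949] grip 0.67 F [-0.8  0.6 -0.4]
turn (tool rotvec deg) [-0.    0.04 -0.  ]
then shift in target axes [0.7 0.  1.4]  or shift first in present axes [0.7 0.  1.4]
```

View pics/w12.png

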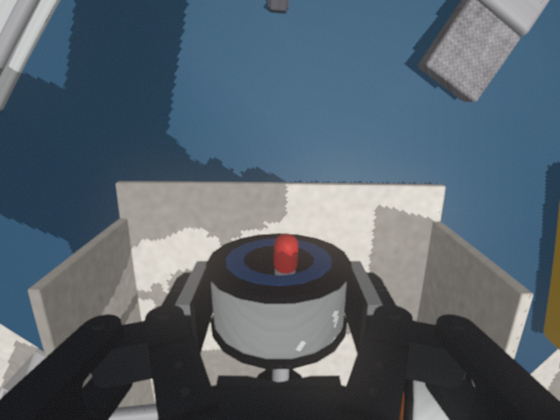

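Through the bore. Lower, release, rise.

>>> drive_tool(
  increments=[
    [1, [0, 5, 0], [0, 0, 0]],
    [1, [0, 2, 0], [0, 0, 0]],
    [-0.8, [0, 0, 0], [0, 0, 0]],
    [-0.8, [0, 0, 0], [0, 0, 0]],
    [-0.8, [0, 0, 0], [0, 0, 0]],
    [-0.8, [0, 0, 0], [0, 0, 0]],
    [-0.8, [0, -20, 0], [0, 0, 0]],
    [-0.8, [0, -40, 0], [0, 0, 0]],
    [-0.8, [0, -45, 0], [0, 0, 0]],
    [-0.8, [0, -20, 0], [0, 0, 0]],
    [-0.8, [0, 0, 0], [0, 0, 0]],
  ],
)

```text
time: 24.55
position: [551.1, 231.1, 201.6]
tool_rot: [0.317, 0.634, -0.632, -0.314]
contact_force: [-0.5, 0.2, -0.8]
grip_width: 0.901
```

```bash
python3 pl.py 605.5 273.2 180 127; python3 tips.py w13
```

```text
t 24.55 P [551.1 231.1 201.6] yaw 127.03 tilt y [ 0.005  0.001 -1.   ] q [ 0.268  0.205  1.433 -0.     1.498 -1.949] grip 0.901 F [-0.5  0.2 -0.8]
turn (tool rotvec deg) [ 0.27  0.03 -0.11]
then shift in target axes [  0.8  21.6 -68.8]  or shift first in present axes [  0.8  21.9 -68.7]
[551.09269953 231.14682787 201.56704588] 24.55
[0, 0, 27, 27, 402] [8.9 9. ] [548.1   1.5 103. ] r 278.5 ang -101.9
[279, 170, 10, 18, 125] [284.3 178.1] [530.7 220.2 103. ] r 92.1 ang -144.3
[255, 304, 51, 50, 1685] [279.6 331.4] [602.9 270.5 158. ] r 4.4 ang -126.5
[1, 354, 17, 16, 174] [  8.6 361.7] [823.7 119.5 103. ] r 267.4 ang -35.3
```

View pics/w13.png

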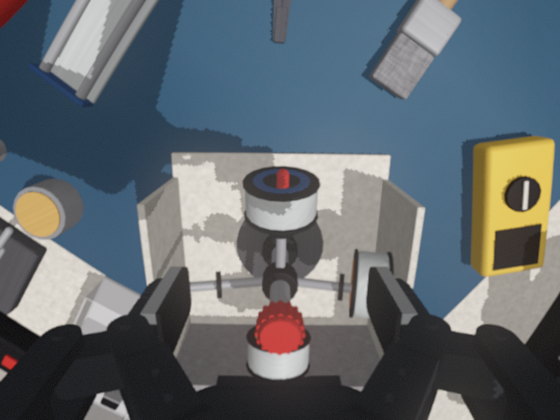

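>>> drive_tool(
  increments=[
    [-0.8, [1, 0, -34], [0, 0, 0]],
    [-0.8, [0, 0, -35], [0, 0, 0]],
    [-0.8, [0, 20, 0], [0, 0, 0]],
    [-0.8, [0, 22, 0], [0, 0, 0]],
    [-0.8, [0, 20, 0], [0, 0, 0]],
    [-0.8, [0, 0, 0], [0, 0, 0]],
    [-0.8, [0, 0, 0], [0, 0, 0]],
  ],
)

```text
time: 25.3
position: [604.2, 273.1, 135.6]
tool_rot: [-0.315, -0.632, 0.633, 0.316]
contact_force: [-0.5, 0.2, 1.8]
grip_width: 0.902
```

```bash
python3 pl.py 605.5 273.2 137 127
```

```text
t 25.3 P [604.2 273.1 135.6] yaw 127.03 tilt y [-0.002 -0.001 -1.   ] q [ 0.308  0.378  1.347 -0.     1.418 -1.909] grip 0.902 F [-0.5  0.2  1.8]
turn (tool rotvec deg) [-0.09  0.03  0.03]
then shift in target axes [-0.7 -1.4 -1.1]  or shift first in present axes [-0.7 -1.4 -1.1]
```

>>> drive_tool(
  increments=[
    [-0.8, [0, -2, -1], [0, 0, 0]],
    [1, [0, 0, 0], [0, 0, 0]],
    [1, [0, 0, 0], [0, 0, 0]],
    [1, [0, 0, 0], [0, 0, 0]],
    [1, [0, 0, 0], [0, 0, 0]],
    [1, [0, 0, 0], [0, 0, 0]],
    [1, [0, 0, 0], [0, 0, 0]],
    [1, [0, 0, 0], [0, 0, 0]],
  ],
)

```text
time: 26.1
position: [605.8, 273.4, 138.9]
tool_rot: [0.316, 0.633, -0.633, -0.315]
contact_force: [1.4, -5.0, 6.0]
grip_width: 0.323
```

>>> drive_tool(
  increments=[
    [1, [0, 0, 0], [0, 5, 0]],
    [1, [0, 0, 0], [0, 8, 0]],
    [1, [0, 0, 0], [0, 8, 0]],
    [1, [0, 0, 0], [0, 8, 0]],
    [1, [0, 0, 0], [0, 8, 0]],
    [1, [0, 0, 0], [0, 8, 0]],
    [1, [0, 0, 0], [0, 8, 0]],
    [1, [0, 0, 0], [0, 8, 0]],
    [1, [0, 0, 0], [0, 8, 0]],
    [1, [0, 0, 0], [0, 8, 0]],
    [1, [0, 0, 0], [0, 8, 0]],
    [1, [0, 0, 0], [0, 4.5, 0]],
  ],
)

```text
time: 27.3
position: [605.7, 272.8, 138.9]
tool_rot: [0.671, 0.226, -0.225, -0.67]
contact_force: [0.0, -9.1, 7.3]
grip_width: 0.329
```

>>> drive_tool(
  increments=[
    [-0.8, [0, 0, 0], [0, 0, 0]],
    [-0.8, [0, 0, 0], [0, 0, 0]],
    [-0.8, [0, 0, 0], [0, 0, 0]],
    [-0.8, [0, 0, 0], [0, 0, 0]],
    [-0.8, [0, -40, 0], [0, 0, 0]],
    [-0.8, [0, -40, 0], [0, 0, 0]],
    [-0.8, [0, -40, 0], [0, 0, 0]],
    [-0.8, [-40, 0, 0], [0, 0, 0]],
    [-0.8, [-10, 0, 0], [0, 0, 0]],
    [-0.8, [0, 0, 0], [0, 0, 0]],
  ],
)

```text
time: 28.3
position: [564.9, 242.9, 258.7]
tool_rot: [0.67, 0.228, -0.227, -0.669]
contact_force: [-0.3, 0.4, -0.3]
grip_width: 0.9
```

```bash
python3 tips.py w14;python3 pl.py 463.5 13.8 140 88.8; 
```

```text
[564.89307892 242.85457509 258.66327903] 28.3
[340, 75, 10, 16, 133] [345.1  82.8] [553.5 347.7 103. ] r 90.2 ang 125.2
[225, 183, 15, 8, 111] [232.5 186.5] [531.2 220.2 103. ] r 91.7 ang -144.1
[325, 185, 43, 44, 1302] [345.9 206.7] [603.8 273.8 158. ] r 1.7 ang -174.1
[437, 192, 6, 8, 45] [439.4 195.6] [684.3 327.4 103. ] r 95.2 ang 34.1
[506, 209, 22, 22, 266] [516.7 219.6] [762.7 358.  103. ] r 178.3 ang 28.1
[324, 278, 7, 11, 64] [326.9 282.9] [659.5 197.3 103. ] r 93.8 ang -54.9
t 28.35 P [565.5 243.3 258.2] yaw 37.54 tilt y [ 0.  0. -1.] q [ 0.281  0.229  1.291  0.     1.621 -0.374] grip 0.9 F [ 0.1 -0.1 -0.4]
turn (tool rotvec deg) [ 1.000e-02 -5.126e+01  1.000e-02]
then shift in target axes [-231.6  118.2   97.2]  or shift first in present axes [-220.7  118.2 -119.8]
```

View pics/w14.png

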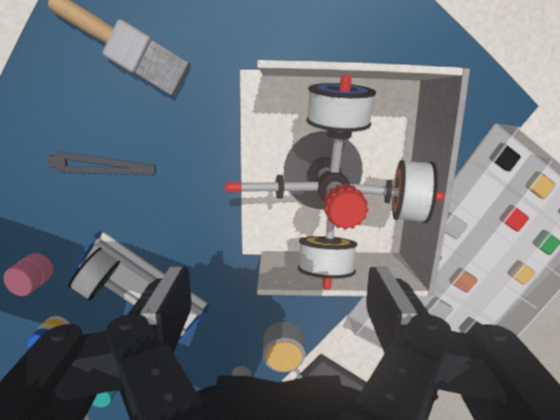

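>>> drive_tool(
  increments=[
    [-0.7, [0, 0, 0], [0, -7.4, 0]],
    [-0.7, [0, 0, 0], [0, -7.4, 0]],
    [-0.7, [0, 0, 0], [0, -7.4, 0]],
    [-0.7, [0, 0, 0], [0, -7.4, 0]],
    [-0.7, [0, 0, 0], [0, -7.4, 0]],
    [-0.7, [0, 0, 0], [0, -7.4, 0]],
    [-0.7, [0, 0, 0], [0, -6.9, 0]],
    [-0.7, [-46, 15, 20], [0, 0, 0]],
    [-0.7, [-46, 20, 20], [0, 0, 0]],
    [-0.7, [-46, 25, 20], [0, 0, 0]],
    [-0.7, [-46, 25, 20], [0, 0, 0]],
    [-0.7, [-40, 25, 17], [0, 0, 0]],
  ],
)

```text
time: 29.55
position: [470.8, 35.6, 154.8]
tool_rot: [0.505, 0.495, -0.495, -0.505]
contact_force: [1.8, -1.0, -0.4]
grip_width: 0.853
```

>>> drive_tool(
  increments=[
    [-0.7, [0, 0, 0], [0, 0, 0]],
    [-0.7, [0, 0, 0], [0, 0, 0]],
  ],
)

```text
time: 29.75
position: [471.5, 36.3, 155.4]
tool_rot: [-0.505, -0.494, 0.495, 0.506]
contact_force: [0.9, 0.9, 0.3]
grip_width: 0.852
```

```bash
python3 pl.py 463.5 13.8 20 88.8; 
```

```text
t 29.75 P [471.5  36.3 155.4] yaw 88.74 tilt y [-0.001  0.    -1.   ] q [-0.086 -0.024  1.778  0.     1.389 -1.635] grip 0.852 F [0.9 0.9 0.3]
turn (tool rotvec deg) [-0.05 -0.06  0.01]
then shift in target axes [-22.6 135.4   7.5]  or shift first in present axes [-22.7 135.4   7.3]
```

>>> drive_tool(
  increments=[
    [-0.7, [-22.5, 20, 7], [0, 0, 0]],
    [-0.7, [0, 22, 0], [0, 0, 0]],
    [-0.7, [0, 30, 0], [0, 0, 0]],
    [-0.7, [0, 30, 0], [0, 0, 0]],
    [-0.7, [0, 20, 0], [0, 0, 0]],
    [-0.7, [0, 12, 0], [0, 0, 0]],
    [-0.7, [0, 0, 0], [0, 0, 0]],
    [-0.7, [0, 0, 0], [0, 0, 0]],
  ],
)

```text
time: 30.55
position: [464.6, 14.7, 22.6]
tool_rot: [0.505, 0.495, -0.495, -0.505]
contact_force: [-0.4, -0.0, 0.3]
grip_width: 0.851
```

```bash
python3 pl.py 463.5 13.8 20 88.8; 
```

```text
t 30.55 P [464.6  14.7  22.6] yaw 88.87 tilt y [ 0.001 -0.    -1.   ] q [-0.134  0.097  1.948 -0.     1.096 -1.685] grip 0.851 F [-0.4 -0.   0.3]
turn (tool rotvec deg) [ 0.05  0.07 -0.01]
then shift in target axes [-0.9  2.6  1.1]  or shift first in present axes [-0.9  2.6  1.1]
```

>>> drive_tool(
  increments=[
    [-0.7, [-1, 1.5, 0], [0, 0, 0]],
    [1, [0, 0, 0], [0, 0, 0]],
    [1, [0, 0, 0], [0, 0, 0]],
    [1, [0, 0, 0], [0, 0, 0]],
    [1, [0, 0, 0], [0, 0, 0]],
    [1, [0, -10, 0], [0, 0, 0]],
    [1, [0, -30, 0], [0, 0, 0]],
    [1, [0, -40, 0], [0, 0, 0]],
    [1, [0, -20, 0], [0, 0, 0]],
    [1, [0, 0, 0], [0, 0, 0]],
  ],
)

```text
time: 31.55
position: [465.1, 13.1, 123.9]
tool_rot: [0.507, 0.496, -0.494, -0.503]
contact_force: [0.4, -0.5, -1.5]
grip_width: 0.666
```

```bash
python3 pl.py 501 196 120 127; 
```

```text
t 31.55 P [465.1  13.1 123.9] yaw 88.83 tilt y [ 0.005 -0.001 -1.   ] q [-0.138 -0.02   1.84  -0.     1.316 -1.688] grip 0.666 F [ 0.4 -0.5 -1.5]
turn (tool rotvec deg) [  0.28 -38.17  -0.16]
then shift in target axes [ 124.5    3.9 -138.8]  or shift first in present axes [183.6   3.9 -32.1]
```

>>> drive_tool(
  increments=[
    [1, [0, 0, 0], [0, -7.7, 0]],
    [1, [0, 0, 0], [0, -7.7, 0]],
    [1, [0, 0, 0], [0, -7.7, 0]],
    [1, [0, 0, 0], [0, -7.7, 0]],
    [1, [0, 0, 0], [0, -7.4, 0]],
    [1, [25, 0, -28], [0, 0, 0]],
    [1, [25, 0, -28], [0, 0, 0]],
    [1, [25, 0, -28], [0, 0, 0]],
    [1, [25, 0, -28], [0, 0, 0]],
    [1, [24, 4, -27], [0, 0, 0]],
    [1, [0, 20, 0], [0, 0, 0]],
    [1, [0, 15, 0], [0, 0, 0]],
  ],
)

```text
time: 32.75
position: [499.4, 196.9, 79.6]
tool_rot: [-0.314, -0.633, 0.634, 0.315]
contact_force: [-0.3, 0.2, -1.6]
grip_width: 0.664
```

>>> drive_tool(
  increments=[
    [1, [0, 0, 0], [0, 0, 0]],
    [1, [0, 0, 0], [0, 0, 0]],
  ],
)

```text
time: 32.95
position: [499.8, 195.8, 81.2]
tool_rot: [-0.315, -0.633, 0.633, 0.316]
contact_force: [-0.1, -0.4, -0.7]
grip_width: 0.667
```

```bash
python3 pl.py 501 196 80 127; python3 - <<'E'
from h import *
snap("wrist","w15")
E
```

```text
t 32.95 P [499.8 195.8  81.2] yaw 127.02 tilt y [-0.001 -0.    -1.   ] q [ 0.23   0.171  1.727 -0.     1.244 -1.987] grip 0.667 F [-0.1 -0.4 -0.7]
turn (tool rotvec deg) [-0.05  0.02  0.01]
then shift in target axes [-0.6  1.2 -1.1]  or shift first in present axes [-0.6  1.2 -1.1]
```

View pics/w15.png

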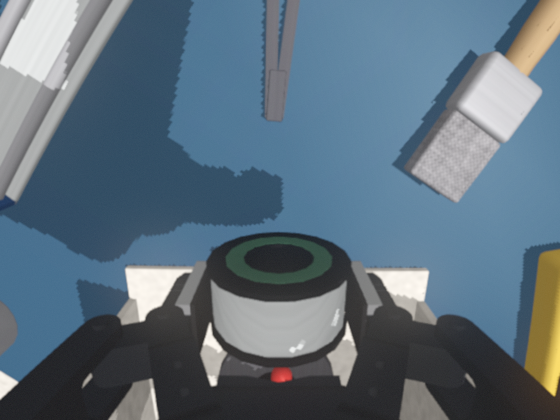

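Green reel held level with the red tip at (282,375), on the centre line. Insert.

>>> drive_tool(
  increments=[
    [1, [0, 1, -10], [0, 0, 0]],
    [1, [0, 0, -10], [0, 0, 0]],
    [1, [0, 0, -8], [0, 0, 0]],
    [1, [0, 0, -7], [0, 0, 0]],
    [1, [0, 0, 0], [0, 0, 0]],
  ],
)

```text
time: 33.5
position: [528.6, 217.7, 80.1]
tool_rot: [-0.315, -0.633, 0.633, 0.315]
contact_force: [-0.6, -0.3, -1.3]
grip_width: 0.666
```

>>> drive_tool(
  increments=[
    [1, [0, 0, -7], [0, 0, 0]],
    [1, [0, 0, -7], [0, 0, 0]],
    [1, [0, 0, -7], [0, 0, 0]],
    [1, [0, 0, -6], [0, 0, 0]],
    [1, [0, 0, 0], [0, 0, 0]],
  ],
)

```text
time: 34.0
position: [550.0, 233.8, 80.2]
tool_rot: [-0.315, -0.633, 0.633, 0.315]
contact_force: [0.6, 0.5, -1.6]
grip_width: 0.667
```

```bash
python3 pl.py 549 231 80 127; python3 - <<'E'
from h import *
snap("wrist","w16")
E
```

```text
t 34.0 P [550.  233.8  80.2] yaw 127.04 tilt y [ 0. -0. -1.] q [ 0.273  0.29   1.582 -0.     1.269 -1.944] grip 0.667 F [ 0.6  0.5 -1.6]
turn (tool rotvec deg) [-0.    0.04 -0.  ]
then shift in target axes [-1.6  0.2  2.5]  or shift first in present axes [-1.6  0.2  2.5]
```

View pics/w16.png

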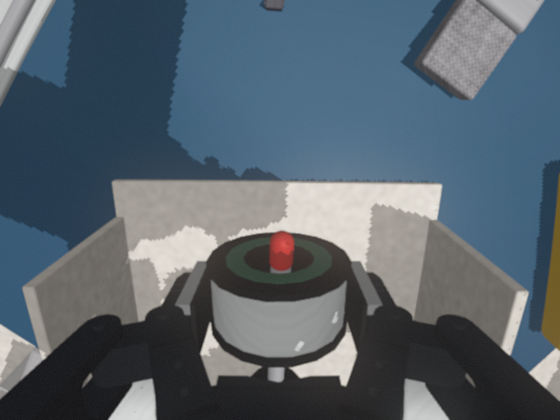

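>>> drive_tool(
  increments=[
    [1, [0, 5, 0], [0, 0, 0]],
    [1, [0, 2, 0], [0, 0, 0]],
    [-0.8, [0, 0, 0], [0, 0, 0]],
    [-0.8, [0, 0, 0], [0, 0, 0]],
    [-0.8, [0, 0, 0], [0, 0, 0]],
    [-0.8, [0, 0, 0], [0, 0, 0]],
    [-0.8, [0, -20, 0], [0, 0, 0]],
    [-0.8, [0, -40, 0], [0, 0, 0]],
    [-0.8, [0, -45, 0], [0, 0, 0]],
    [-0.8, [0, -45, 0], [0, 0, 0]],
    [-0.8, [0, -30, 0], [0, 0, 0]],
    [-0.8, [0, 0, 0], [0, 0, 0]],
  ],
)

```text
time: 35.25
position: [550.6, 233.8, 257.9]
tool_rot: [0.317, 0.634, -0.631, -0.314]
contact_force: [0.4, 1.0, -0.1]
grip_width: 0.9
```

```bash
python3 pl.py; python3 tips.py w17; python3 - <<'E'
from h import *
snap("side","s17")
E
```

```text
t 35.25 P [550.6 233.8 257.9] yaw 127.03 tilt y [ 0.006  0.002 -1.   ] q [ 0.273  0.187  1.341 -0.     1.606 -1.944] grip 0.9 F [ 0.4  1.  -0.1]
[550.57928889 233.77935274 257.93382296] 35.25
[5, 0, 63, 45, 1430] [32.9 19.1] [544.  22. 158.] r 259.4 ang -103.7
[276, 156, 10, 15, 126] [280.7 163.1] [531.4 220.7 103. ] r 91.3 ang -144.3
[175, 252, 13, 8, 85] [181.2 255.3] [658.3 198.4 103. ] r 92.2 ang -55.1
[369, 258, 12, 8, 80] [374.1 261.3] [552.8 348.4 103. ] r 91.2 ang 125.3
[258, 269, 38, 36, 1040] [277. 287.] [604.3 271.9 158. ] r 2.4 ang -120.9
[28, 325, 17, 15, 161] [ 35.5 331.9] [837.7 117.7 103. ] r 279.9 ang -33.9
```

View pics/w17.png

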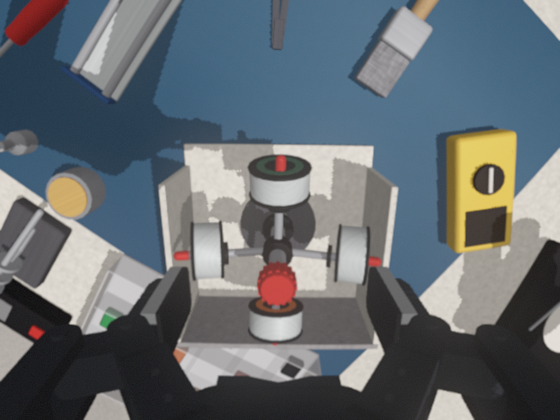

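View pics/s17.png

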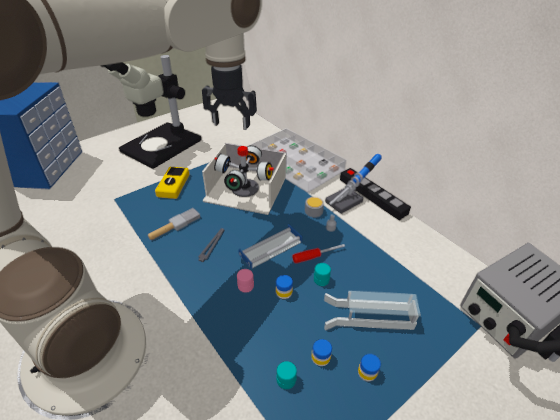

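>>> drive_tool(
  increments=[
    [-0.8, [0, 0, 0], [0, 8.5, 0]],
    [-0.8, [0, 0, 0], [0, 8.5, 0]],
    [-0.8, [0, 0, 0], [0, 8.5, 0]],
    [-0.8, [0, 0, 0], [0, 8.5, 0]],
    [-0.8, [0, 0, 0], [0, 8.5, 0]],
    [-0.8, [0, 0, 0], [0, 8.5, 0]],
    [-0.8, [0, 0, 0], [0, 8.5, 0]],
    [-0.8, [0, 0, 0], [0, 8.5, 0]],
    [-0.8, [0, 0, 0], [0, 8.5, 0]],
    [-0.8, [0, 0, 0], [0, 8.5, 0]],
    [-0.8, [0, 0, 0], [0, 8.5, 0]],
    [-0.8, [0, 0, 0], [0, 8.5, 0]],
  ],
)

```text
time: 36.55
position: [549.1, 233.3, 251.4]
tool_rot: [0.691, 0.15, -0.152, -0.691]
contact_force: [-0.5, -0.1, 0.3]
grip_width: 0.905
```

>>> drive_tool(
  increments=[
    [-0.8, [0, 0, 0], [0, 8.5, 0]],
    [-0.8, [0, 0, 0], [0, 8.5, 0]],
    [-0.8, [0, 0, 0], [0, 8.5, 0]],
    [-0.8, [0, 0, 0], [0, 8.5, 0]],
    [-0.8, [0, 0, 0], [0, 8.5, 0]],
    [-0.8, [0, 0, 0], [0, 8.5, 0]],
    [-0.8, [0, 0, 0], [0, 8.5, 0]],
    [-0.8, [0, 0, 0], [0, 7, 0]],
    [-0.8, [0, 0, 0], [0, 0, 0]],
  ],
)

```text
time: 37.45
position: [549.1, 233.3, 251.6]
tool_rot: [0.662, -0.252, 0.25, -0.66]
contact_force: [-1.0, 0.1, -0.4]
grip_width: 0.903
```

```bash
python3 pl.py 490 -200 290 -41.5; python3 - <<'E'
from h import *
# reel radii check from w17
D=np.load("w17_d.npy")
E
```

```text
t 37.45 P [549.1 233.3 251.6] yaw -41.6 tilt y [-0.002 -0.001 -1.   ] q [ 0.273  0.192  1.349 -0.     1.603  0.999] grip 0.903 F [-1.   0.1 -0.4]
turn (tool rotvec deg) [ 0.12 -0.1  -0.08]
then shift in target axes [ 242.9  -38.4 -363.7]  or shift first in present axes [ 243.5  -38.  -363.4]
```

>>> drive_tool(
  increments=[
    [-0.8, [24, -4, -36], [0, 0, 0]],
    [-0.8, [24, -4, -36], [0, 0, 0]],
    [-0.8, [24, -4, -36], [0, 0, 0]],
    [-0.8, [24, -4, -36], [0, 0, 0]],
    [-0.8, [24, -4, -36], [0, 0, 0]],
    [-0.8, [24, -4, -36], [0, 0, 0]],
    [-0.8, [24, -4, -36], [0, 0, 0]],
    [-0.8, [24, -4, -36], [0, 0, 0]],
    [-0.8, [24, -4, -36], [0, 0, 0]],
    [-0.8, [24, -2, -36], [0, 0, 0]],
    [-0.8, [0, 0, 0], [0, 0, 0]],
    [-0.8, [0, 0, 0], [0, 0, 0]],
  ],
)

```text
time: 38.65
position: [490.5, -195.9, 290.3]
tool_rot: [-0.661, 0.251, -0.249, 0.662]
contact_force: [0.3, 0.1, -1.4]
grip_width: 0.904
```

```bash
cat > jars.py <<'E'
from h import *
import sys
n=sys.argv[1]; tag=sys.argv[2]
p,D,st=snap(n,tag); print(st['time'],st['position'].round(1))
np.savez(f"{tag}_st.npz",position=st['position'],tool_rot=st['tool_rot'])
C=cloud(n,D,st); hsv=cv2.cvtColor(p,cv2.COLOR_RGB2HSV)
lo,hi=((104,180,80),(125,255,255))
m=cv2.inRange(hsv,lo,hi)
m&=((C[...,2]>35)&(C[...,2]<65)&(D>0)).astype(np.uint8)*255
k,L,S,cc=cv2.connectedComponentsWithStats(m)
o=np.array([508.7,-253.1]);a=np.radians(-41.5);ux=np.array([np.cos(a),np.sin(a)]);uy=np.array([-ux[1],ux[0]])
for i in range(1,k):
    if S[i,4]>60:
        q=C[L==i]; top=q[q[:,2]>41]; 
        if len(top)<20: continue
        (cx,cy),r=cv2.minEnclosingCircle(top[:,:2].astype(np.float32)); d=np.array([cx,cy])-o
        me=(top[:,:2].min(0)+top[:,:2].max(0))/2
        print("blue",S[i].tolist(),cc[i].round(0),"top",np.median(top,0).round(1),"circ",round(cx,1),round(cy,1),round(r,1),"mid",me.round(1),"lane xy",(d@ux).round(1),(d@uy).round(1))
E
python3 pl.py;python3 jars.py wrist w18
```

```text
t 38.65 P [ 490.5 -195.9  290.3] yaw -41.4 tilt y [-0.001  0.001 -1.   ] q [-0.526  0.04   1.44   0.     1.663  0.197] grip 0.904 F [ 0.3  0.1 -1.4]
38.65 [ 490.5 -195.9  290.3]
```

View pics/w18.png

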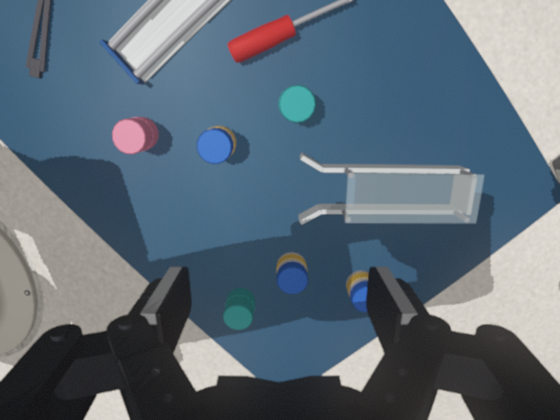

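```bash
python3 - <<'E'
from h import *
p=np.load("w18_p.npy");D=np.load("w18_d.npy");st=dict(np.load("w18_st.npz"));C=cloud("wrist",D,st)
hsv=cv2.cvtColor(p,cv2.COLOR_RGB2HSV)
for u,v in [(215,146),(292,278),(362,295),(297,104)]: print(hsv[v,u],C[v,u].round(0))
q=C[150:235,335:495].reshape(-1,3); r=q[(q[:,2]>50)&(q[:,2]<64)]; print("roof",len(r),np.median(r[:,2]),cv2.minAreaRect(r[:,:2].astype(np.float32)))
# rails: points z 22..30
M=(C[...,2]>20)&(C[...,2]<31)
M[:150]=0;M[235:]=0;M[:,:295]=0;M[:,495:]=0
o=np.array([508.7,-253.1]);a=np.radians(-41.5);ux=np.array([np.cos(a),np.sin(a)]);uy=np.array([-ux[1],ux[0]])
q=C[M];d=q[:,:2]-o; lx=d@ux;ly=d@uy
for x0 in range(-30,180,15):
    k=(lx>x0)&(lx<x0+15)
    P=ly[k&(ly>10)];N=ly[k&(ly<-10)]
    print(x0,len(P),len(N),P.size and np.percentile(P,[3,50,97]).round(1),N.size and np.percentile(N,[3,50,97]).round(1))
cv2.imwrite("pics/w18z.png",cv2.resize(p[140:240,290:490,::-1],None,fx=4,fy=4,interpolation=cv2.INTER_CUBIC))
E
```

```text
[108 159 201] [ 456. -129.   45.]
[109 170 141] [ 414. -309.   46.]
[109 173 190] [ 464. -388.   46.]
[ 89 148 172] [ 554. -155.   45.]
roof 6673 58.685541161545416 ((587.2171020507812, -320.5732421875), (59.19270706176758, 156.47425842285156), 48.06678009033203)
-30 51 54 [36.  40.6 44.3] [-40.3 -35.3 -31. ]
-15 81 81 [27.7 33.7 39.5] [-34.1 -28.7 -22.4]
0 74 72 [25.  28.5 31.1] [-26.4 -23.5 -21. ]
15 68 64 [25.2 28.8 30.9] [-26.6 -22.1 -21. ]
30 60 5 [25.2 29.  31. ] [-21.7 -21.6 -21.4]
45 75 0 [25.1 28.2 31.1] 0
60 74 0 [25.3 28.9 31.1] 0
75 74 0 [25.5 28.2 31.1] 0
90 67 0 [25.6 28.2 31.1] 0
105 64 0 [24.7 28.3 30. ] 0
120 73 0 [24.8 28.3 30.1] 0
135 69 0 [24.8 27.4 30.1] 0
150 73 0 [24.9 27.9 30.2] 0
165 42 0 [25.3 29.8 30.5] 0
```

View pics/w18z.png

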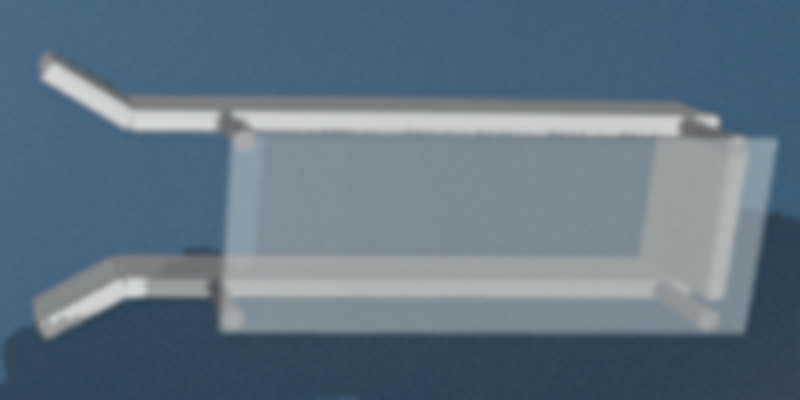

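```bash
sed -i 's/(104,180,80)/(104,140,80)/; s/o=np.array(\[508.7,-253.1\])/o=np.array([509.8,-254.1])/' jars.py
python3 - <<'E'
s=open('jars.py').read()
s=s.replace("C=cloud(n,D,st);","C=cloud(n,D,st)\nif n=='wrist': C=C-2*Rn.from_quat(st['tool_rot']).as_matrix()[:,2]\n")
s=s.replace("\n hsv","\nhsv")
open('jars.py','w').write(s)
E
python3 jars.py wrist w19
```

```text
38.7 [ 490.8 -195.1  290.5]
blue [197, 130, 36, 35, 986] [215. 147.] top [ 453.9 -129.6   45.3] circ 453.7 -129.3 20.1 mid [ 453.9 -129.5] lane xy -124.7 56.2
blue [277, 263, 32, 32, 777] [292. 279.] top [ 410.6 -313.    45.5] circ 410.1 -313.9 20.1 mid [ 409.9 -313.7] lane xy -35.1 -110.8
blue [351, 282, 17, 31, 382] [359. 297.] top [ 456.8 -390.9   45.4] circ 462.2 -396.7 19.3 mid [ 459.6 -395.7] lane xy 58.8 -138.3
```

```bash
python3 pl.py 453.8 -129.4 70 -41.5
```

```text
t 38.75 P [ 490.9 -194.5  290.7] yaw -41.33 tilt y [-0.001  0.001 -1.   ] q [-0.523  0.04   1.44   0.     1.663  0.198] grip 0.898 F [ 0.3  0.2 -0.8]
turn (tool rotvec deg) [ 0.    0.17 -0.06]
then shift in target axes [-71.  220.7  24.2]  or shift first in present axes [-70.7 220.8  24.4]
```

>>> drive_tool(
  increments=[
    [-0.6, [-30, 20, 10], [0, 0, 0]],
    [-0.6, [-30, 40, 10], [0, 0, 0]],
    [-0.6, [-11, 45, 4], [0, 0, 0]],
    [-0.6, [0, 45, 0], [0, 0, 0]],
    [-0.6, [0, 40, 0], [0, 0, 0]],
    [-0.6, [0, 28, 0], [0, 0, 0]],
    [-0.6, [0, 0, 0], [0, 0, 0]],
    [-0.6, [0, 0, 0], [0, 0, 0]],
  ],
)

```text
time: 39.55
position: [454.2, -130.2, 74.9]
tool_rot: [0.662, -0.25, 0.25, -0.662]
contact_force: [0.6, 0.5, 0.8]
grip_width: 0.795
```

```bash
python3 pl.py 453.8 -129.4 10 -41.5
```

```text
t 39.55 P [ 454.2 -130.2   74.9] yaw -41.35 tilt y [-0. -0. -1.] q [-0.442  0.048  1.879 -0.     1.215  0.28 ] grip 0.795 F [0.6 0.5 0.8]
turn (tool rotvec deg) [0.   0.15 0.  ]
then shift in target axes [-0.8 64.9  0.3]  or shift first in present axes [-0.8 64.9  0.3]
```

>>> drive_tool(
  increments=[
    [-0.6, [0, 25, 0], [0, 0, 0]],
    [-0.6, [0, 25, 0], [0, 0, 0]],
    [-0.6, [0, 13, 0], [0, 0, 0]],
    [-0.6, [0, 0, 0], [0, 0, 0]],
    [1, [0, 0, 0], [0, 0, 0]],
    [1, [0, 0, 0], [0, 0, 0]],
    [1, [0, 0, 0], [0, 0, 0]],
    [1, [0, 0, 0], [0, 0, 0]],
    [1, [0, 0, 0], [0, 0, 0]],
    [1, [0, 0, 0], [0, 0, 0]],
  ],
)

```text
time: 40.55
position: [454.7, -131.1, 12.7]
tool_rot: [0.661, -0.25, 0.251, -0.661]
contact_force: [-3.0, 1.2, 11.0]
grip_width: 0.448
```

```bash
python3 pl.py
```

```text
t 40.55 P [ 454.7 -131.1   12.7] yaw -41.46 tilt y [ 0.002 -0.001 -1.   ] q [-0.444  0.127  1.939  0.     1.074  0.28 ] grip 0.448 F [-3.   1.2 11. ]
```

```bash
python3 pl.py 485.8 -232.9 12.7 -41.5
```

```text
t 40.55 P [ 454.7 -131.1   12.7] yaw -41.46 tilt y [ 0.002 -0.001 -1.   ] q [-0.444  0.127  1.939  0.     1.074  0.28 ] grip 0.448 F [-3.   1.2 11. ]
turn (tool rotvec deg) [-0.04  0.04  0.13]
then shift in target axes [ 90.7   0.  -55.6]  or shift first in present axes [ 90.7   0.2 -55.7]
```

>>> drive_tool(
  increments=[
    [1, [0, -20, 0], [0, 0, 0]],
    [1, [0, -30, 0], [0, 0, 0]],
    [1, [24, 0, -14], [0, 0, 0]],
    [1, [24, 0, -14], [0, 0, 0]],
    [1, [24, 0, -14], [0, 0, 0]],
    [1, [19, 0, -14], [0, 0, 0]],
    [1, [0, 0, 0], [0, 0, 0]],
    [1, [0, 0, 0], [0, 0, 0]],
  ],
)

```text
time: 41.35
position: [485.0, -233.2, 61.6]
tool_rot: [0.661, -0.25, 0.251, -0.661]
contact_force: [-0.2, -1.1, -1.0]
grip_width: 0.454
```

```bash
python3 pl.py 485.8 -232.9 12.7 -41.5
```

```text
t 41.35 P [ 485.  -233.2   61.6] yaw -41.52 tilt y [ 0. -0. -1.] q [-0.591  0.193  1.745  0.     1.203  0.133] grip 0.454 F [-0.2 -1.1 -1. ]
turn (tool rotvec deg) [-0.   -0.02  0.02]
then shift in target axes [ 0.3 48.9  0.8]  or shift first in present axes [ 0.3 48.9  0.8]
```

>>> drive_tool(
  increments=[
    [1, [0, 25, 0.8], [0, 0, 0]],
    [1, [0, 18, 0], [0, 0, 0]],
    [1, [0, 4.5, 0], [0, 0, 0]],
    [1, [0, 0, 0], [0, 0, 0]],
    [-0.3, [0, 0, 0], [0, 0, 0]],
    [-0.3, [0, 0, 0], [0, 0, 0]],
    [-0.3, [0, 0, 0], [0, 0, 0]],
    [-0.3, [0, -20, 0], [0, 0, 0]],
    [-0.3, [0, -40, 0], [0, 0, 0]],
    [-0.3, [0, -20, 0], [0, 0, 0]],
    [1, [-40, 0, 0], [0, 0, 0]],
    [1, [-14, 0, 0], [0, 0, 0]],
  ],
)

```text
time: 42.55
position: [443.6, -195.3, 94.0]
tool_rot: [0.661, -0.25, 0.25, -0.661]
contact_force: [1.0, -1.0, -0.6]
grip_width: 0.318
```

>>> drive_tool(
  increments=[
    [1, [0, 0, 0], [0, -8.5, 0]],
    [1, [0, 0, 0], [0, -8.5, 0]],
    [1, [0, 0, 0], [0, -8.5, 0]],
    [1, [0, 0, 0], [0, -8.5, 0]],
    [1, [0, 0, 0], [0, -8.5, 0]],
    [1, [0, 0, 0], [0, -8.5, 0]],
    [1, [0, 0, 0], [0, -8.5, 0]],
    [1, [0, 0, 0], [0, -8.5, 0]],
    [1, [0, 0, 0], [0, -8.5, 0]],
    [1, [0, 0, 0], [0, -8.5, 0]],
    [1, [0, 0, 0], [0, -5, 0]],
    [1, [0, 0, 0], [0, 0, 0]],
  ],
)

```text
time: 43.75
position: [445.0, -196.6, 93.6]
tool_rot: [-0.644, -0.291, 0.291, 0.644]
contact_force: [-0.4, 0.2, -0.1]
grip_width: 0.004
```

```bash
python3 pl.py 445.4 -197.1 12 48.5; python3 jars.py side s20;python3 jars.py wrist w20
```

```text
t 43.75 P [ 445.  -196.6   93.6] yaw 48.62 tilt y [-0. -0. -1.] q [-0.574  0.057  1.828 -0.     1.257 -1.423] grip 0.004 F [-0.4  0.2 -0.1]
turn (tool rotvec deg) [-0.    0.12 -0.01]
then shift in target axes [-0.1 81.6 -0.6]  or shift first in present axes [-0.1 81.6 -0.6]
43.75 [ 445.  -196.6   93.6]
blue [3, 171, 38, 10, 243] [ 22. 176.] top [ 13.5 735.8  52.2] circ 13.8 734.1 70.5 mid [ 13.8 734.6] lane xy -1026.3 411.5
blue [315, 296, 17, 17, 214] [323. 304.] top [ 485.  -232.1   43.1] circ 483.7 -231.5 20.1 mid [ 485.3 -231.4] lane xy -34.5 -0.4
blue [312, 339, 20, 19, 291] [322. 348.] top [ 408.9 -313.5   43.3] circ 409.4 -312.8 20.0 mid [ 408.4 -312.9] lane xy -36.3 -110.4
blue [361, 354, 20, 20, 308] [370. 363.] top [ 462.6 -399.3   43.5] circ 463.8 -398.7 19.9 mid [ 464.2 -398.7] lane xy 61.4 -138.8
43.8 [ 445.1 -196.6   93.6]
blue [84, 273, 62, 58, 2782] [114. 302.] top [ 411.6 -310.8   45.6] circ 412.1 -312.8 19.9 mid [ 412.1 -312.7] lane xy -34.2 -108.7
```

View pics/w20.png

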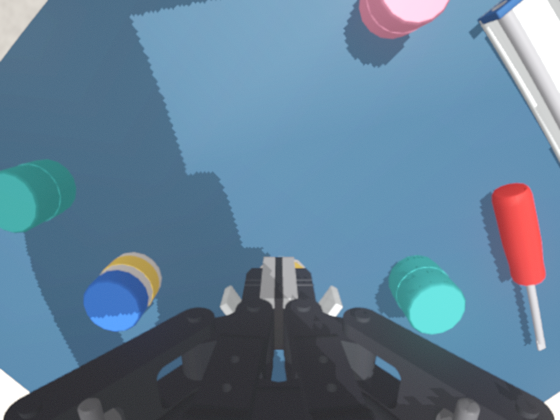

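View pics/s20.png

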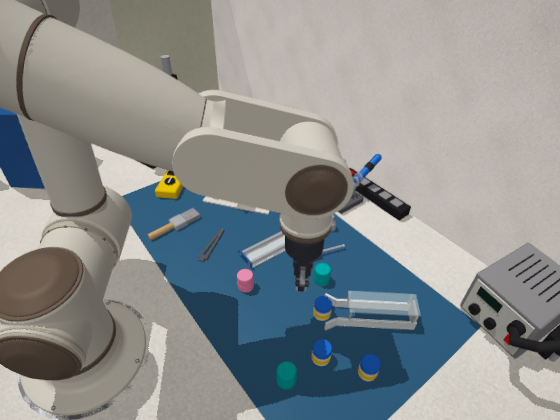

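>>> drive_tool(
  increments=[
    [1, [0, 30, 0], [0, 0, 0]],
    [1, [0, 30, 0], [0, 0, 0]],
    [1, [0, 17, 0], [0, 0, 0]],
    [1, [0, 0, -10], [0, 0, 0]],
    [1, [0, 0, -10], [0, 0, 0]],
    [1, [0, 0, -8], [0, 0, 0]],
    [1, [0, 0, -8], [0, 0, 0]],
    [1, [0, 0, -8], [0, 0, 0]],
    [1, [0, 0, -8], [0, 0, 0]],
    [1, [0, 0, 0], [0, 0, 0]],
  ],
)

```text
time: 44.85
position: [484.8, -231.8, 16.8]
tool_rot: [0.645, 0.291, -0.29, -0.644]
contact_force: [0.4, -0.0, 0.0]
grip_width: 0.002
```

```bash
python3 pl.py 506 -250.8 16 48.5; python3 jars.py side s21;cd pics; python3 -c "
import cv2;cv2.imwrite('s21z.png',cv2.resize(cv2.imread('s21.png')[250:350,280:430],None,fx=5,fy=5,interpolation=cv2.INTER_CUBIC))"
```

```text
t 44.85 P [ 484.8 -231.8   16.8] yaw 48.52 tilt y [ 0.    -0.001 -1.   ] q [-0.589  0.244  1.786 -0.     1.11  -1.436] grip 0.002 F [ 0.4 -0.   0. ]
turn (tool rotvec deg) [ 0.04  0.02 -0.  ]
then shift in target axes [ -0.2   0.8 -28.4]  or shift first in present axes [ -0.2   0.8 -28.4]
44.85 [ 484.8 -231.8   16.8]
blue [3, 171, 43, 10, 282] [ 24. 176.] top [ 22.  727.6  53. ] circ 20.6 730.4 80.0 mid [ 20.7 730.4] lane xy -1018.7 413.2
blue [330, 297, 16, 16, 188] [337. 304.] top [ 509.1 -253.6   43. ] circ 509.6 -253.9 20.2 mid [ 508.7 -253.1] lane xy -0.2 0.0
blue [312, 339, 20, 19, 290] [322. 348.] top [ 408.9 -313.3   43.3] circ 408.9 -313.3 19.9 mid [ 408.8 -312.9] lane xy -36.4 -111.2
blue [360, 354, 21, 20, 313] [370. 363.] top [ 462.7 -399.    43.7] circ 464.5 -398.1 20.7 mid [ 464.9 -398.4] lane xy 61.5 -137.8
```

View pics/s21z.png

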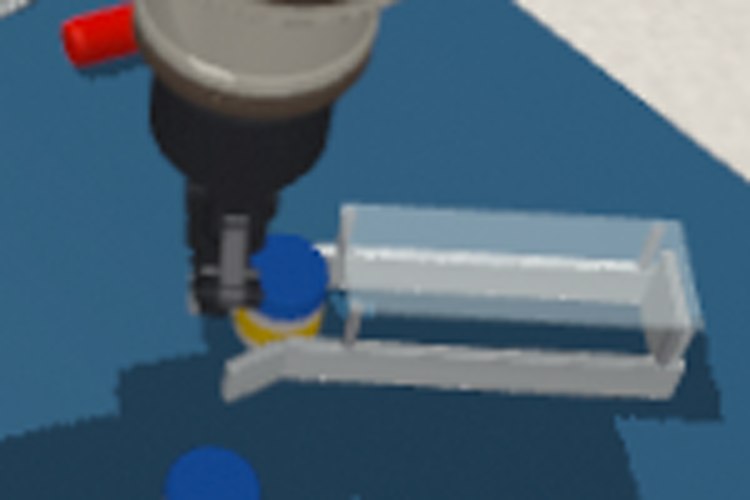

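>>> drive_tool(
  increments=[
    [1, [0, 0, -7], [0, 0, 0]],
    [1, [0, 0, -7], [0, 0, 0]],
    [1, [0, 0, -7], [0, 0, 0]],
    [1, [0, 0, -6], [0, 0, 0]],
    [1, [0, 0, 0], [0, 0, 0]],
    [1, [0, 0, 20], [0, 0, 0]],
    [1, [0, 0, 30], [0, 0, 0]],
    [1, [0, -40, 0], [0, 0, 0]],
    [-0.6, [0, -45, 0], [0, 0, 0]],
    [-0.6, [0, -20, 0], [0, 0, 0]],
    [-0.6, [0, 0, 0], [0, 0, 0]],
  ],
)

```text
time: 46.0
position: [467.9, -216.5, 124.9]
tool_rot: [0.646, 0.292, -0.29, -0.643]
contact_force: [0.2, 0.2, -1.2]
grip_width: 0.503
```

```bash
python3 pl.py 410.5 -313.5 120 48.5; python3 jars.py side s22;python3 jars.py wrist w22
```

```text
t 46.0 P [ 467.9 -216.5  124.9] yaw 48.54 tilt y [ 0.004 -0.003 -1.   ] q [-0.583  0.085  1.73  -0.     1.321 -1.43 ] grip 0.503 F [ 0.2  0.2 -1.2]
turn (tool rotvec deg) [0.3  0.04 0.04]
then shift in target axes [-110.7    4.9  -21.3]  or shift first in present axes [-110.7    4.9  -21.2]
46.0 [ 467.9 -216.5  124.9]
blue [3, 171, 41, 10, 264] [ 23. 175.] top [ 16.9 731.7  53.4] circ 17.9 731.7 76.2 mid [ 18.4 731.7] lane xy -1021.7 412.3
blue [340, 297, 10, 17, 118] [345. 305.] top [ 521.  -264.2   43. ] circ 522.0 -269.4 21.7 mid [ 523.7 -268.8] lane xy 19.3 -3.4
blue [312, 339, 20, 19, 292] [322. 348.] top [ 408.4 -312.8   43.4] circ 408.7 -313.0 20.1 mid [ 408.4 -312.9] lane xy -36.7 -111.1
blue [361, 354, 20, 20, 308] [370. 363.] top [ 462.7 -399.4   43.6] circ 464.2 -398.8 20.4 mid [ 464.3 -398.3] lane xy 61.8 -138.6
46.05 [ 467.2 -216.1  122.8]
blue [97, 215, 58, 57, 2470] [125. 243.] top [ 411.9 -311.8   45.5] circ 412.2 -313.3 20.1 mid [ 412.4 -313.1] lane xy -33.9 -109.0
blue [256, 292, 51, 35, 1509] [281. 311.] top [ 525.5 -264.5   45.6] circ 528.9 -268.3 19.3 mid [ 528.6 -268. ] lane xy 23.7 2.0
```

View pics/s22.png

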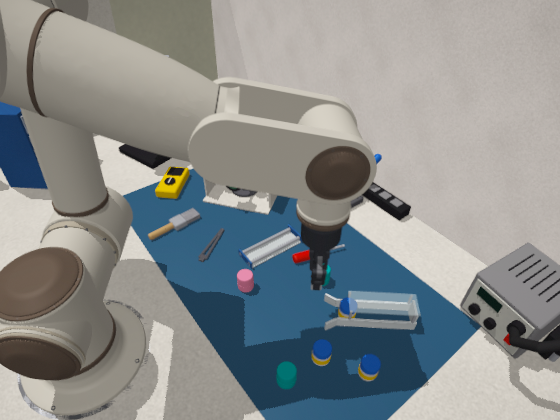

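>>> drive_tool(
  increments=[
    [-0.6, [-37, 0, -7], [0, 0, 0]],
    [-0.6, [-37, 0, -7], [0, 0, 0]],
    [-0.6, [-36, 15, -7], [0, 0, 0]],
    [-0.6, [0, 40, 0], [0, 0, 0]],
    [-0.6, [0, 0, 0], [0, 0, 0]],
    [-0.6, [0, 0, 0], [0, 0, 0]],
  ],
)

```text
time: 46.7
position: [409.4, -311.5, 66.1]
tool_rot: [-0.644, -0.29, 0.291, 0.646]
contact_force: [0.5, -0.1, 0.9]
grip_width: 0.797
```

```bash
python3 pl.py 410.3 -313.2 10 48.5;python3 jars.py side s23
```

```text
t 46.7 P [ 409.4 -311.5   66.1] yaw 48.53 tilt y [-0.002  0.002 -1.   ] q [-0.8    0.144  1.793  0.     1.207 -1.647] grip 0.797 F [ 0.5 -0.1  0.9]
turn (tool rotvec deg) [-0.16  0.03  0.01]
then shift in target axes [-0.7 56.1 -1.8]  or shift first in present axes [-0.7 56.1 -2. ]
46.7 [ 409.4 -311.5   66.1]
blue [3, 171, 43, 10, 285] [ 24. 176.] top [ 19.3 729.2  53.6] circ 20.7 729.7 78.8 mid [ 20.7 729.4] lane xy -1018.2 412.7
blue [312, 340, 7, 17, 76] [315. 347.] top [ 398.4 -304.1   42.9] circ 400.9 -306.8 16.7 mid [ 401.5 -306.4] lane xy -46.6 -111.6
blue [360, 354, 21, 20, 311] [370. 363.] top [ 462.6 -399.1   43.5] circ 464.3 -398.1 20.7 mid [ 464.7 -398.5] lane xy 61.4 -138.0
```

>>> drive_tool(
  increments=[
    [-0.6, [-0.5, 25, -1], [0, 0, 0]],
    [-0.6, [0, 20, 0], [0, 0, 0]],
    [-0.6, [0, 10, 0], [0, 0, 0]],
    [-0.6, [0, 0, 0], [0, 0, 0]],
    [1, [0, 0, 0], [0, 0, 0]],
    [1, [0, 0, 0], [0, 0, 0]],
    [1, [0, 0, 0], [0, 0, 0]],
    [1, [0, 0, 0], [0, 0, 0]],
    [1, [0, 0, 0], [0, 0, 0]],
  ],
)

```text
time: 47.65
position: [410.7, -313.7, 13.2]
tool_rot: [0.645, 0.291, -0.29, -0.644]
contact_force: [-1.9, 2.5, 10.2]
grip_width: 0.447
```

```bash
python3 pl.py 478.3 -226.3 12.7 48.5
```

```text
t 47.65 P [ 410.7 -313.7   13.2] yaw 48.54 tilt y [ 0.001 -0.002 -1.   ] q [-0.801  0.209  1.839 -0.     1.091 -1.649] grip 0.447 F [-1.9  2.5 10.2]
turn (tool rotvec deg) [ 0.12  0.04 -0.01]
then shift in target axes [110.2   0.5   7.3]  or shift first in present axes [110.2   0.4   7.2]
```

>>> drive_tool(
  increments=[
    [1, [0, -20, 0], [0, 0, 0]],
    [1, [0, -28, 0], [0, 0, 0]],
    [1, [28, 0, 2], [0, 0, 0]],
    [1, [28, 0, 2], [0, 0, 0]],
    [1, [28, 0, 2], [0, 0, 0]],
    [1, [26, 0, 2], [0, 0, 0]],
    [1, [0, 0, 0], [0, 0, 0]],
    [1, [0, 0, 0], [0, 0, 0]],
  ],
)

```text
time: 48.45
position: [477.3, -225.3, 60.2]
tool_rot: [0.645, 0.291, -0.291, -0.644]
contact_force: [-0.4, 0.4, -0.5]
grip_width: 0.449
```

```bash
python3 pl.py 478.3 -226.3 12.7 48.5
```

```text
t 48.45 P [ 477.3 -225.3   60.2] yaw 48.61 tilt y [ 0.001 -0.001 -1.   ] q [-0.587  0.175  1.771 -0.     1.196 -1.435] grip 0.449 F [-0.4  0.4 -0.5]
turn (tool rotvec deg) [ 0.05  0.11 -0.01]
then shift in target axes [-0.1 47.5 -1.4]  or shift first in present axes [-0.1 47.5 -1.4]
```

>>> drive_tool(
  increments=[
    [1, [0, 25, 0], [0, 0, 0]],
    [1, [0, 17, 0], [0, 0, 0]],
    [1, [0, 4.5, 0], [0, 0, 0]],
    [1, [0, 0, 0], [0, 0, 0]],
    [-0.3, [0, 0, 0], [0, 0, 0]],
    [-0.3, [0, 0, 0], [0, 0, 0]],
    [-0.3, [0, 0, 0], [0, 0, 0]],
    [-0.3, [0, 0, 10], [0, 0, 0]],
    [-0.3, [0, 0, 20], [0, 0, 0]],
    [-0.3, [0, -3, 20], [0, 0, 0]],
    [1, [0, 0, 0], [0, 0, 0]],
    [1, [0, 0, 0], [0, 0, 0]],
  ],
)

```text
time: 49.65
position: [439.5, -192.3, 16.4]
tool_rot: [0.645, 0.291, -0.291, -0.644]
contact_force: [0.3, -0.1, 0.1]
grip_width: 0.32
```

>>> drive_tool(
  increments=[
    [1, [0, 0, 0], [0, 0, 0]],
    [1, [0, 0, 0], [0, 0, 0]],
  ],
)

```text
time: 49.85
position: [439.8, -192.7, 16.0]
tool_rot: [0.645, 0.291, -0.291, -0.645]
contact_force: [-0.0, -0.4, -0.3]
grip_width: 0.003
```

```bash
python3 pl.py 503.8 -248.8 16 48.5;python3 jars.py side s24;cd pics; python3 -c "
import cv2;cv2.imwrite('s24z.png',cv2.resize(cv2.imread('s24.png')[250:350,280:430],None,fx=5,fy=5,interpolation=cv2.INTER_CUBIC))"
```

```text
t 49.85 P [ 439.8 -192.7   16. ] yaw 48.52 tilt y [ 0. -0. -1.] q [-0.574  0.137  1.919 -0.     1.086 -1.42 ] grip 0.003 F [-0.  -0.4 -0.3]
turn (tool rotvec deg) [ 0.01  0.02 -0.01]
then shift in target axes [  0.4   0.  -85.1]  or shift first in present axes [  0.4   0.  -85.1]
49.85 [ 439.8 -192.7   16. ]
blue [3, 171, 43, 10, 279] [ 25. 176.] top [ 22.1 727.5  52.8] circ 20.6 731.9 79.4 mid [ 20.7 731.4] lane xy -1019.8 414.3
blue [310, 297, 17, 16, 220] [318. 305.] top [ 474.1 -227.3   43.5] circ 475.1 -228.0 19.8 mid [ 474.9 -227.3] lane xy -43.3 -3.5
blue [340, 297, 10, 17, 119] [345. 305.] top [ 521.  -264.4   43.3] circ 524.7 -269.7 22.5 mid [ 524. -269.] lane xy 21.5 -1.8
blue [360, 354, 21, 20, 311] [370. 363.] top [ 462.7 -398.9   43.5] circ 464.6 -397.7 20.4 mid [ 465.  -398.3] lane xy 61.3 -137.5
```

View pics/s24z.png

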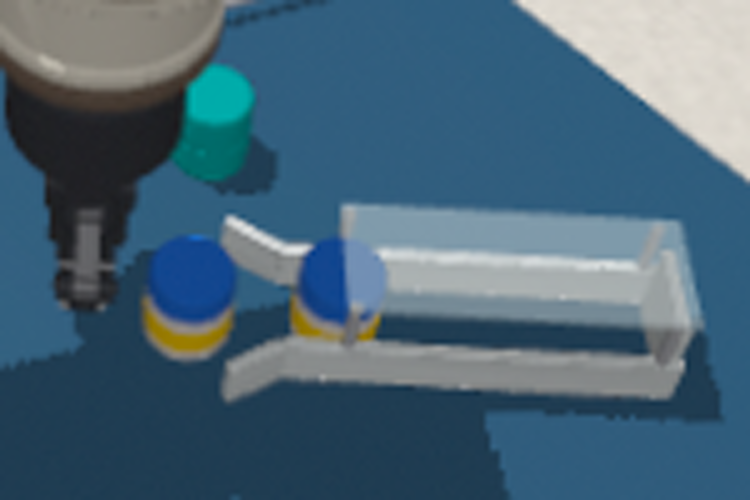

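>>> drive_tool(
  increments=[
    [1, [-2.5, 0, -10], [0, 0, 0]],
    [1, [0, 0, -8], [0, 0, 0]],
    [1, [0, 0, -8], [0, 0, 0]],
    [1, [0, 0, -8], [0, 0, 0]],
    [1, [0, 0, -8], [0, 0, 0]],
    [1, [1, 0, -8], [0, 0, 0]],
    [1, [0.5, 0, -7], [0, 0, 0]],
    [1, [0.5, 0, -7], [0, 0, 0]],
    [1, [0, 0, -7], [0, 0, 0]],
    [1, [0, 0, 0], [0, 0, 0]],
  ],
)

```text
time: 50.9
position: [493.0, -240.4, 16.1]
tool_rot: [0.645, 0.291, -0.291, -0.644]
contact_force: [-0.7, 0.4, 0.5]
grip_width: 0.002
```

```bash
python3 pl.py 504 -249.3 16 48.5;python3 jars.py side s25;cd pics; python3 -c "
import cv2;cv2.imwrite('s25z.png',cv2.resize(cv2.imread('s25.png')[250:350,280:430],None,fx=5,fy=5,interpolation=cv2.INTER_CUBIC))"
```

```text
t 50.9 P [ 493.  -240.4   16.1] yaw 48.52 tilt y [ 0. -0. -1.] q [-0.594  0.266  1.76  -0.     1.115 -1.441] grip 0.002 F [-0.7  0.4  0.5]
turn (tool rotvec deg) [ 0.03  0.02 -0.01]
then shift in target axes [  0.6   0.1 -14.2]  or shift first in present axes [  0.6   0.1 -14.2]
50.9 [ 493.  -240.4   16.1]
blue [3, 171, 43, 10, 286] [ 24. 175.] top [ 20.7 729.5  53.5] circ 19.6 727.9 77.9 mid [ 21.  727.9] lane xy -1017.9 410.7
blue [335, 299, 15, 16, 175] [342. 306.] top [ 514.3 -264.5   43.1] circ 515.5 -267.4 22.0 mid [ 514.8 -267.4] lane xy 13.1 -6.2
blue [361, 354, 20, 20, 312] [370. 363.] top [ 462.8 -398.8   43.4] circ 464.0 -398.6 20.5 mid [ 464.3 -398.1] lane xy 61.4 -138.5
```

View pics/s25z.png

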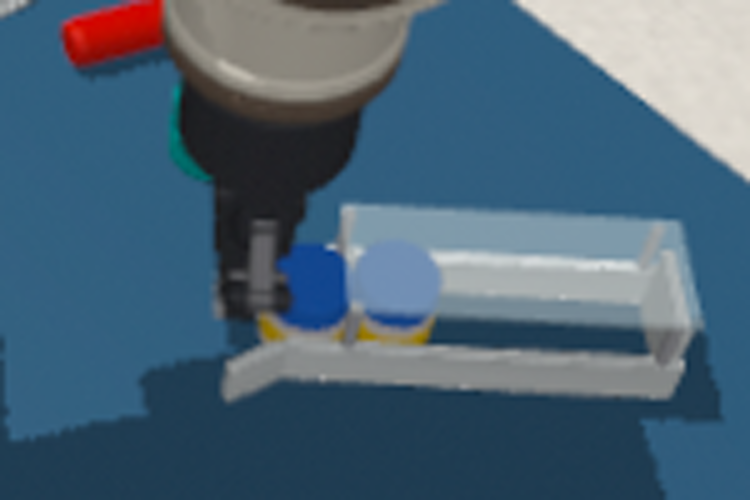

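>>> drive_tool(
  increments=[
    [1, [0, 0, -6], [0, 0, 0]],
    [1, [0, 0, -6], [0, 0, 0]],
    [1, [0, 0, -3], [0, 0, 0]],
    [1, [0, 0, 0], [0, 0, 0]],
    [1, [0, 0, 20], [0, 0, 0]],
    [1, [0, 0, 30], [0, 0, 0]],
    [1, [0, -40, 0], [0, 0, 0]],
    [-0.6, [0, -40, 0], [0, 0, 0]],
    [-0.6, [-30, 0, 0], [0, 0, 0]],
    [-0.6, [-40, 0, 0], [0, 0, 0]],
    [-0.6, [-40, 0, 0], [0, 0, 0]],
    [-0.6, [0, 0, 0], [0, 0, 0]],
  ],
)

```text
time: 52.15
position: [391.0, -301.6, 96.3]
tool_rot: [0.645, 0.289, -0.29, -0.645]
contact_force: [-0.3, 0.3, -0.8]
grip_width: 0.799
```

```bash
python3 pl.py 462 -397.5 100 48.5;python3 jars.py side s26;python3 jars.py wrist w26; cd pics; python3 -c "
import cv2;cv2.imwrite('s26z.png',cv2.resize(cv2.imread('s26.png')[250:400,260:440],None,fx=4,fy=4,interpolation=cv2.INTER_CUBIC))"
```

```text
t 52.15 P [ 391.  -301.6   96.3] yaw 48.35 tilt y [-0.    -0.001 -1.   ] q [-8.130e-01  6.900e-02  1.809e+00 -1.000e-03  1.263e+00 -1.656e+00] grip 0.799 F [-0.3  0.3 -0.8]
turn (tool rotvec deg) [ 0.02 -0.15 -0.06]
then shift in target axes [ -24.7   -3.7 -116.7]  or shift first in present axes [ -24.4   -3.6 -116.8]
52.15 [ 391.  -301.6   96.3]
blue [3, 171, 43, 10, 286] [ 24. 176.] top [ 21.3 728.   52.9] circ 20.6 731.0 79.8 mid [ 20.7 730.7] lane xy -1019.1 413.6
blue [339, 299, 11, 16, 125] [345. 306.] top [ 517.6 -267.2   43. ] circ 522.8 -272.4 20.1 mid [ 521.6 -270.8] lane xy 21.8 -5.1
blue [360, 354, 21, 20, 313] [370. 363.] top [ 462.9 -398.9   43.6] circ 464.4 -398.3 21.0 mid [ 464.4 -398.9] lane xy 61.5 -138.1
52.2 [ 392.1 -300.3   96.3]
blue [426, 309, 34, 21, 426] [444. 319.] top [ 516.7 -260.5   45.3] circ 517.3 -259.9 9.5 mid [ 518.2 -260.8] lane xy 9.4 0.6
blue [219, 355, 54, 26, 853] [247. 367.] top [ 455.1 -386.6   45. ] circ 461.2 -393.6 18.4 mid [ 460.7 -392.6] lane xy 56.0 -136.7
```

View pics/s26z.png

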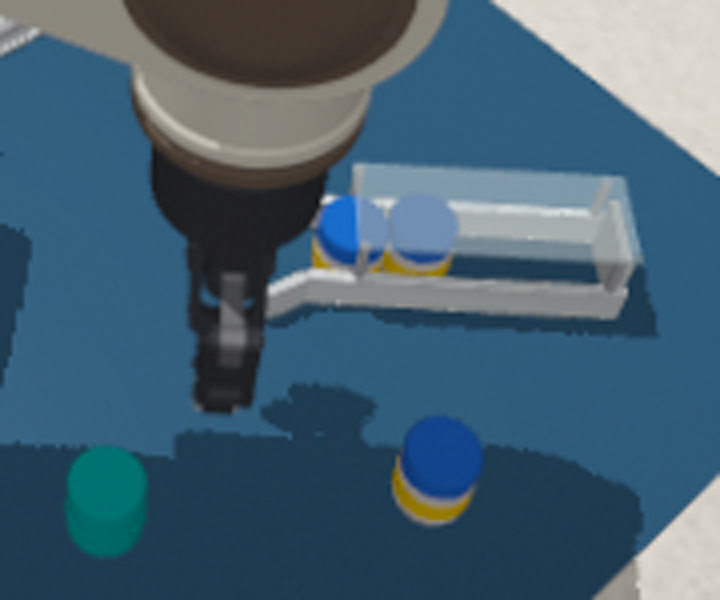

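View pics/w26.png

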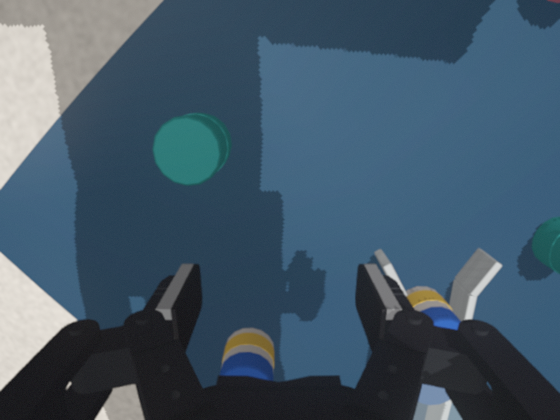

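>>> drive_tool(
  increments=[
    [-0.6, [-12, 0, -40], [0, 0, 0]],
    [-0.6, [-12, 0, -40], [0, 0, 0]],
    [-0.6, [0, 10, -38], [0, 0, 0]],
    [-0.6, [0, 20, 0], [0, 0, 0]],
    [-0.6, [0, 0, 0], [0, 0, 0]],
    [-0.6, [0, 0, 0], [0, 0, 0]],
  ],
)

```text
time: 52.85
position: [466.1, -394.0, 66.1]
tool_rot: [-0.644, -0.291, 0.291, 0.645]
contact_force: [0.3, 0.3, 0.6]
grip_width: 0.799
```

```bash
python3 pl.py 463.3 -398 11 48.5
```

```text
t 52.85 P [ 466.1 -394.    66.1] yaw 48.59 tilt y [-0.001  0.001 -1.   ] q [-0.828  0.328  1.563  0.     1.252 -1.676] grip 0.799 F [0.3 0.3 0.6]
turn (tool rotvec deg) [-0.07  0.09  0.01]
then shift in target axes [-4.8 55.1 -0.6]  or shift first in present axes [-4.8 55.1 -0.6]
```

>>> drive_tool(
  increments=[
    [-0.6, [-4.5, 10, 0], [0, 0, 0]],
    [-0.6, [0, 20, 0], [0, 0, 0]],
    [-0.6, [0, 15, 0], [0, 0, 0]],
    [-0.6, [0, 9, 0], [0, 0, 0]],
    [1, [0, 0, 0], [0, 0, 0]],
    [1, [0, 0, 0], [0, 0, 0]],
    [1, [0, 0, 0], [0, 0, 0]],
    [1, [0, 0, 0], [0, 0, 0]],
    [1, [0, 0, 0], [0, 0, 0]],
  ],
)

```text
time: 53.75
position: [463.2, -398.9, 12.9]
tool_rot: [0.645, 0.291, -0.29, -0.644]
contact_force: [-1.0, 0.4, 6.4]
grip_width: 0.451
```

```bash
python3 pl.py 477 -225.1 12.7 48.5
```

```text
t 53.75 P [ 463.2 -398.9   12.9] yaw 48.53 tilt y [ 0.001 -0.001 -1.   ] q [-0.837  0.384  1.607 -0.     1.149 -1.684] grip 0.451 F [-1.   0.4  6.4]
turn (tool rotvec deg) [ 0.07  0.03 -0.01]
then shift in target axes [139.3   0.2 104.8]  or shift first in present axes [139.4   0.  104.7]
```

>>> drive_tool(
  increments=[
    [1, [0, -20, 0], [0, 0, 0]],
    [1, [0, -28, 0], [0, 0, 0]],
    [1, [0, 0, 35], [0, 0, 0]],
    [1, [10, 0, 35], [0, 0, 0]],
    [1, [30, 0, 35], [0, 0, 0]],
    [1, [35, 0, 0], [0, 0, 0]],
    [1, [35, 0, 0], [0, 0, 0]],
    [1, [31, 0, 0], [0, 0, 0]],
    [1, [0, 0, 0], [0, 0, 0]],
    [1, [0, 0, 0], [0, 0, 0]],
  ],
)

```text
time: 54.75
position: [477.7, -223.0, 60.1]
tool_rot: [0.644, 0.291, -0.291, -0.644]
contact_force: [0.2, -0.1, 0.5]
grip_width: 0.449
```

```bash
python3 pl.py 477.7 -224.2 12.7 48.5
```

```text
t 54.75 P [ 477.7 -223.    60.1] yaw 48.62 tilt y [-0. -0. -1.] q [-0.583  0.174  1.772 -0.     1.196 -1.431] grip 0.449 F [ 0.2 -0.1  0.5]
turn (tool rotvec deg) [-0.    0.12 -0.02]
then shift in target axes [-0.9 47.4 -0.8]  or shift first in present axes [-0.9 47.4 -0.8]
```

>>> drive_tool(
  increments=[
    [1, [0, 25, 0], [0, 0, 0]],
    [1, [0, 17, 0], [0, 0, 0]],
    [1, [0, 4.5, 0], [0, 0, 0]],
    [1, [0, 0, 0], [0, 0, 0]],
    [-0.3, [0, 0, 0], [0, 0, 0]],
    [-0.3, [0, 0, 0], [0, 0, 0]],
    [-0.3, [0, 0, 0], [0, 0, 0]],
    [-0.3, [0, 0, 10], [0, 0, 0]],
    [-0.3, [0, 0, 20], [0, 0, 0]],
    [-0.3, [0, -3, 20], [0, 0, 0]],
    [1, [0, 0, 0], [0, 0, 0]],
    [1, [0, 0, 0], [0, 0, 0]],
  ],
)

```text
time: 55.95
position: [440.1, -190.1, 17.0]
tool_rot: [0.645, 0.291, -0.291, -0.644]
contact_force: [-0.1, -0.5, 0.1]
grip_width: 0.319
```

>>> drive_tool(
  increments=[
    [1, [0, 0, 0], [0, 0, 0]],
    [1, [0, 0, 0], [0, 0, 0]],
  ],
)

```text
time: 56.15
position: [440.4, -190.5, 16.6]
tool_rot: [0.645, 0.291, -0.291, -0.645]
contact_force: [0.0, -0.0, -0.4]
grip_width: 0.002
```

```bash
python3 pl.py 504 -249.3 16 48.5;python3 jars.py side s27
```

```text
t 56.15 P [ 440.4 -190.5   16.6] yaw 48.52 tilt y [ 0. -0. -1.] q [-0.569  0.135  1.919 -0.     1.087 -1.416] grip 0.002 F [ 0.  -0.  -0.4]
turn (tool rotvec deg) [ 0.01  0.02 -0.01]
then shift in target axes [ -1.8   0.6 -86.6]  or shift first in present axes [ -1.9   0.6 -86.6]
56.15 [ 440.4 -190.5   16.6]
blue [3, 171, 43, 10, 285] [ 24. 176.] top [ 20.5 728.6  53.2] circ 19.9 732.5 79.3 mid [ 20.6 732.1] lane xy -1020.7 414.3
blue [310, 296, 17, 17, 215] [318. 304.] top [ 475.6 -226.7   43.4] circ 474.9 -225.0 19.9 mid [ 476.1 -226.3] lane xy -45.4 -1.3
blue [339, 299, 11, 16, 124] [345. 307.] top [ 518.3 -267.1   43.2] circ 521.7 -272.4 20.5 mid [ 521.8 -271.5] lane xy 21.1 -5.9
```

>>> drive_tool(
  increments=[
    [1, [-2.5, 0, -10], [0, 0, 0]],
    [1, [0, 0, -8], [0, 0, 0]],
    [1, [0, 0, -8], [0, 0, 0]],
    [1, [0, 0, -8], [0, 0, 0]],
    [1, [0, 0, -8], [0, 0, 0]],
    [1, [0, 0, -8], [0, 0, 0]],
    [1, [0, 0, -7], [0, 0, 0]],
    [1, [0, 0, -7], [0, 0, 0]],
    [1, [0, 0, -7], [0, 0, 0]],
    [1, [0, 0, 0], [0, 0, 0]],
  ],
)

```text
time: 57.2
position: [492.2, -239.8, 16.6]
tool_rot: [0.645, 0.291, -0.29, -0.644]
contact_force: [-0.3, 0.3, 0.0]
grip_width: 0.004
```

>>> drive_tool(
  increments=[
    [1, [0, 0, -6], [0, 0, 0]],
    [1, [0, 0, -6], [0, 0, 0]],
    [1, [0, 0, -5], [0, 0, 0]],
    [1, [0, 0, 0], [0, 0, 0]],
  ],
)

```text
time: 57.6
position: [504.9, -250.9, 16.6]
tool_rot: [0.645, 0.291, -0.291, -0.644]
contact_force: [-0.2, -0.6, 0.1]
grip_width: -0.001
```

```bash
python3 pl.py 504 -249.3 16 48.5
```

```text
t 57.6 P [ 504.9 -250.9   16.6] yaw 48.52 tilt y [ 0. -0. -1.] q [-0.598  0.293  1.723 -0.     1.125 -1.445] grip -0.001 F [-0.2 -0.6  0.1]
turn (tool rotvec deg) [ 0.03  0.02 -0.01]
then shift in target axes [0.6 0.6 1.7]  or shift first in present axes [0.6 0.6 1.7]
```

>>> drive_tool(
  increments=[
    [1, [0, 0, 25], [0, 0, 0]],
    [1, [0, 0, 35], [0, 0, 0]],
    [1, [0, -40, 0], [0, 0, 0]],
    [1, [0, -45, 0], [0, 0, 0]],
    [1, [0, -45, 20], [0, 0, 0]],
    [1, [0, -45, 30], [0, 0, 0]],
    [1, [0, -45, 30], [0, 0, 0]],
    [1, [0, 0, 0], [0, 0, 0]],
    [1, [0, 0, 0], [0, 0, 0]],
  ],
)

```text
time: 58.5
position: [402.9, -160.6, 230.8]
tool_rot: [0.645, 0.291, -0.29, -0.644]
contact_force: [0.6, -0.3, -0.0]
grip_width: -0.0
```

```bash
python3 pl.py; python3 jars.py side s28;python3 jars.py wrist w28; python3 jars.py scene c28; cd pics; python3 -c "
import cv2
cv2.imwrite('s28z.png',cv2.resize(cv2.imread('s28.png')[120:390,110:450],None,fx=2.2,fy=2.2,interpolation=cv2.INTER_CUBIC))
cv2.imwrite('c28z.png',cv2.resize(cv2.imread('c28.png')[140:330,140:410],None,fx=2.9,fy=2.9,interpolation=cv2.INTER_CUBIC))"
```

```text
t 58.5 P [ 402.9 -160.6  230.8] yaw 48.55 tilt y [ 0.002 -0.002 -1.   ] q [-0.557 -0.152  1.74  -0.     1.55  -1.404] grip -0.0 F [ 0.6 -0.3 -0. ]
58.5 [ 402.9 -160.6  230.8]
blue [3, 171, 18, 9, 102] [ 12. 175.] top [-15.8 761.6  52.5] circ -16.5 763.4 30.9 mid [-16.5 762.9] lane xy -1068.4 413.3
blue [340, 298, 10, 16, 118] [345. 306.] top [ 519.1 -266.2   43. ] circ 523.7 -270.4 21.1 mid [ 523.2 -270.2] lane xy 21.2 -3.0
58.55 [ 402.8 -160.7  229.6]
58.6 [ 402.8 -160.7  228.9]
blue [3, 273, 24, 25, 99] [ 16. 283.] top [ 239.6 -754.3   49.9] circ 241.6 -763.1 44.6 mid [ 241.6 -762.3] lane xy 136.4 -558.9
```

View pics/s28z.png

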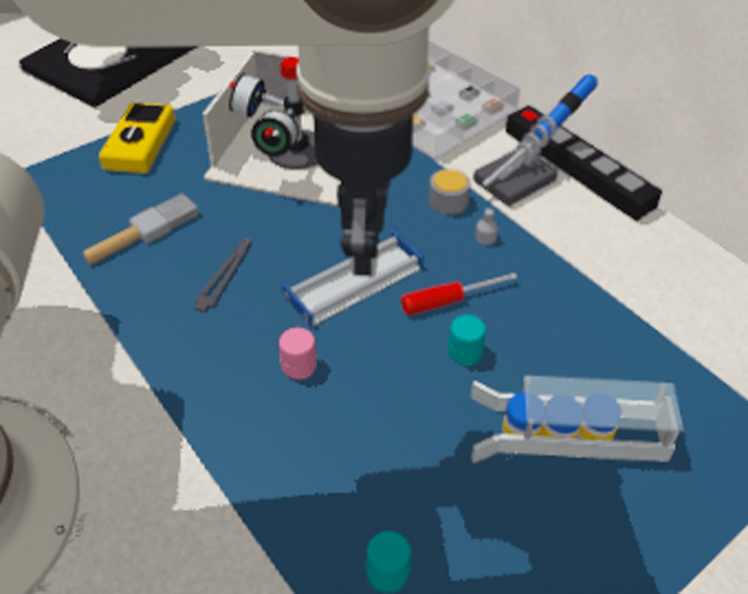

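View pics/w28.png

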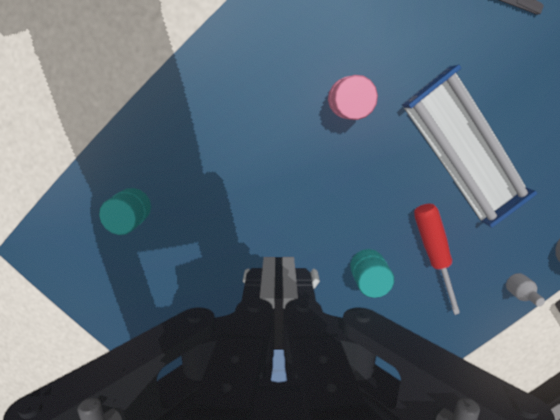

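View pics/c28z.png

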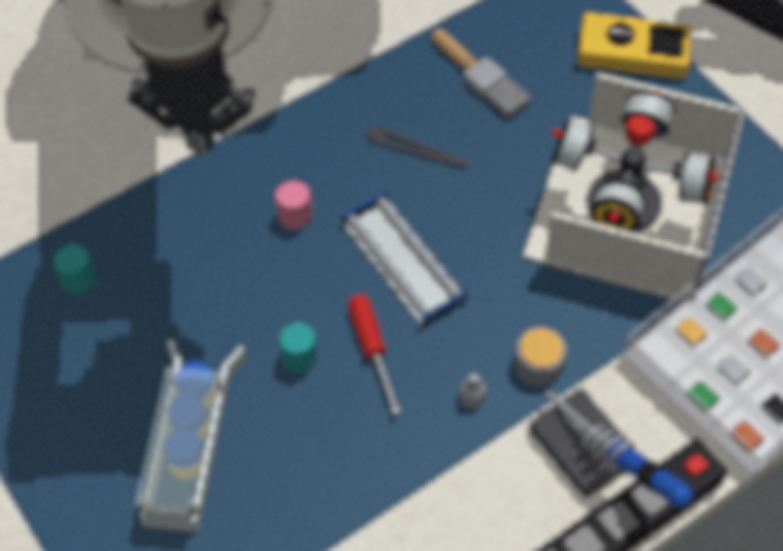

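```bash
python3 - <<'E'
from h import *
ax=np.array([605.6,273.2])
def rep(C,nm):
    q=C.reshape(-1,3); q=q[(q[:,2]>104)&(q[:,2]<135)]; d=q[:,:2]-ax
    for a in (216.5,126.5,36.5,306.5):
        u=np.array([np.cos(np.radians(a)),np.sin(np.radians(a))]); r=d@u; t=d@np.array([-u[1],u[0]])
        k=(abs(t)<22)&(r>40)&(r<110)&(q[:,2]>110)
        if k.sum()>20: print(nm,a,k.sum(),"radial 3/97%",np.percentile(r[k],[3,97]).round(1),"ztop",np.percentile(q[k,2],97).round(1),"t",np.percentile(t[k],[3,97]).round(1))
st={'position':np.array([550.58,233.78,257.93]),'tool_rot':np.array([0.317,0.634,-0.631,-0.314])}
C=cloud("wrist",np.load("w17_d.npy"),st)-2*Rn.from_quat(st['tool_rot']).as_matrix()[:,2]
rep(C,"w17")
rep(cloud("scene",np.load("c28_d.npy")),"scene"); rep(cloud("side",np.load("s28_d.npy")),"side")
E
```

```text
w17 216.5 1581 radial 3/97% [51.7 81.4] ztop 120.9 t [-19.3  16.8]
w17 126.5 1198 radial 3/97% [54.2 81.5] ztop 120.9 t [-19.5  15.6]
w17 36.5 1174 radial 3/97% [56.9 85. ] ztop 121.3 t [-19.4  17.5]
w17 306.5 1180 radial 3/97% [50.  77.7] ztop 120.2 t [-18.   16.6]
scene 216.5 88 radial 3/97% [56.5 88.4] ztop 123.8 t [-16.1  20.3]
scene 126.5 92 radial 3/97% [51.9 86. ] ztop 124.3 t [-18.  18.]
scene 36.5 89 radial 3/97% [55.1 85.1] ztop 123.3 t [-19.9  13.9]
scene 306.5 106 radial 3/97% [50.5 89.7] ztop 122.8 t [-19.7  16.2]
side 216.5 63 radial 3/97% [54.8 86.7] ztop 117.9 t [-15.   14.9]
side 126.5 53 radial 3/97% [53.1 81.4] ztop 117.7 t [-11.3  17.1]
```

```bash
python3 -c "
from cell import bot
print(bot.read_state()['time']); print(bot.finish_job())"
```

```text
58.65
the job is handed in; nothing more can be done
None
```

I hung all three reels and put all three jars in the lane, then handed the job in at 58.7 s. The hand-in reports no verdict.

**Reels:** Orange, blue and green hang one each on branches 1, 2 and 3. I turned the tree by its knob about 64°, then 90°, then 90°. In the last wrist picture of the tree, each reel's middle is about 67–71 mm from the tree's axis (the seat is at 72 mm). Their tops sit where freely hanging reels should, so I estimate each centre within about 11 mm of its seat against the 22 mm allowed. The scene camera, at long range, put the same reels a few millimetres off that. The side camera could only see two of them.

**Jars:** Only three jars were present. They stand upright in single file inside the lane. The last one's centre reads about 21 mm inside the mouth from the side camera and about 27 mm worked out from the pushing finger; at least 14 mm is needed. The other two are further in, pushed there by the one behind.

**Leave-alone items:** In the final pictures the tools and the pink and turquoise look-alikes were in their places by eye, though I did not measure their positions. The arm ended about 230 mm up, touching nothing. I saw no jar knocked aside during the run.

**Disagreements:** The wrist camera read about 2 mm off along its own tilt direction when checked against the gripped knob. I corrected for this in the jar measurements and the final reel check.

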